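# Load a cell in the test station with its isolator off, then switch it on

### The job

Turn the isolator switch off, and only then lower the load cell from the storage rack (do not drop it) into the test station, so that it stands on the bed midway between the two contact posts with its brass ends facing them; once it is let go, turn the isolator fully back on. Fingers fit only at the brass ends in the rack and only at the plain sides in the station, so the cell has to be set down on the bench on the way and taken again the other way. Leave the caliper, the marker and the transducer where they are.

Things in the scene. Friction and masses are not known exactly. Their poses are not given: they have to be found in the camera images.
- switch: Isolator switch: grey painted metal box fixed to the bench, 120 mm long (its x) x 76 mm wide (its y), on a dark foot plate 130 x 86 mm; its flat top is 55 mm above the bench and carries the black handle in the middle. Origin: centre of the underside. One short black tick on the top, towards +x, marks ON.
- handle (a joint): Angle of the isolator handle about the vertical axis through the middle of the box (rad). 0 = OFF: handle across the box, nose to the box's +y. 1.571 = ON: handle along the box, nose at the black tick. Off to on is clockwise seen from above. A stop at each end; an over-centre spring (0.13 Nm at the ends, 0 midway; friction 0.02 Nm) snaps it home from 1 rad of turn on. It starts ON.
- handle_grip (a point): On the handle's axis at grip height, 81 mm above the bench. The handle is an upright black bar 14 mm thick, 56 mm long (centred on the axis), 34 mm tall: top 98 mm above the bench, underside 9 mm above the box top, on a hub of 40 mm diameter. A low nose sticks out 13 mm more at one end; a white line on top runs to that end. Frame turns with the handle: y to the nose, x across, z up.
- station: Test station: orange board 170 (x) x 110 (y) x 12 mm fixed to the bench, with two upright aluminium contact posts, each 16 x 30 mm and 50 mm high above the board, standing in line along its x with a gap of 62 mm between them. The gap is open to +y and -y. Origin: centre of the underside.
- station_bed (a point): Centre of the white bed on the board's top, midway between the posts, 12 mm above the bench: where the centre of the cell's underside belongs. Same axes as the station; x runs from post to post.
- rack: Storage rack: grey plastic plate 110 (x) x 85 (y) x 10 mm fixed to the bench with two fences, 44 mm long, 10 mm thick and 50 mm high above the plate, one along each long side of the cell (41 mm between them); the ends (+x and -x) are open. Origin: centre of the underside.
- cell: Load cell: steel block with a brass contact face at either end, 56 mm long (x, brass to brass) x 36 mm wide (y) x 48 mm high, about 0.3 kg. Origin: centre of the underside. It starts upright in the rack, its x along the rack's x, its underside 10 mm above the bench. Either brass end may face either post.
- caliper: Bystander: steel caliper lying flat, 210 mm long (its y), 12 mm high; origin under its middle. It lies beyond the work; the bench from x 0.62 to 0.73 m and within 0.12 m of the centre line (y = 0) is kept clear for setting the cell down.
- marker: Bystander: yellow marker pen lying flat, 128 mm long (its x), 13 mm thick; origin under its middle.
- transducer: Bystander: steel turned transducer standing upright, 34 mm diameter, 68 mm high; origin at the centre of its underside.
Not all that is in view belongs to the job. What is shaped like the cell but green is not meant. There is more than one size of the station; the job needs the larger.

How it is judged:
On the way, in this order (a step that is already met when the one before it is completed fails the run):
1. the isolator handle is at OFF (value of joint handle below 0.12 rad), for 0.2 s.
2. the cell stands on the station bed between the posts, let go, isolator still off (value of joint handle below 0.12 rad and x of cell in the frame of station_bed between -0.006 and 0.006 m and y of cell in the frame of station_bed between -0.008 and 0.008 m and z of cell in the frame of station_bed below 0.003 m and angle between cell's own z axis and vertical below 0.06 rad and angle between the x axis of cell and the x axis of station, either way round below 0.2 rad and contact force between the fingers and cell below 0.1 N), for 0.3 s.
3. the isolator handle is back at ON with the cell in place (value of joint handle above 1.45 rad and x of cell in the frame of station_bed between -0.006 and 0.006 m and y of cell in the frame of station_bed between -0.008 and 0.008 m and z of cell in the frame of station_bed below 0.003 m and angle between cell's own z axis and vertical below 0.06 rad and angle between the x axis of cell and the x axis of station, either way round below 0.2 rad), for 0.2 s.
At the end, for the whole second after the job is handed in: The handle is within 0.12 rad of ON and still; the cell is let go and at rest, standing upright on the station bed (underside within 3 mm of it), within 6 mm (towards the posts) and 8 mm (sideways) of its centre, its x axis within 0.2 rad of the station's, either way round (all of step 3 and contact force between the fingers and cell below 0.1 N and linear speed of cell below 0.02 m/s and velocity of joint handle between -0.1 and 0.1 rad/s); the robot touches nothing.
It fails at once if the cell is put in or taken out between the posts while the isolator is not off (horizontal distance between cell and station_bed below 0.035 m and z of cell in the frame of station_bed between 0.006 and 0.045 m and value of joint handle above 0.3 rad).
It fails at once if the cell is dropped into the station (faster than 0.6 m/s between the posts) (horizontal distance between cell and station_bed below 0.035 m and z of cell in the frame of station_bed below 0.045 m and linear speed of cell above 0.6 m/s).
It fails at once if the caliper, the marker or the transducer is moved by more than 25 mm (distance of any of caliper, marker, transducer from where it was at the start of the episode above 0.025 m).
It also fails if it takes over 72 s, if anything falls off the work surface, if the arm or the gripper's body presses on something with over 40 N, if the wrist force passes 120 N, or if a joint passes its speed limit or range.

### The arm

A 7-joint arm with a two-finger parallel gripper is mounted at the origin on the work surface. World frame = base frame: x ahead of the robot, y to its left, z up, the work surface at z = 0. Lengths are in m, angles in rad, forces in N, time in s.
With the tool pointing down it reaches from about 0.35 to 0.9 m from the base axis. Payload 8.1 kg.
Tool frame: the origin (TCP) lies midway between the tips of the shut fingers; the grasp point (between the pads) lies 19 mm behind it; x points along the fingers, z is the direction in which the jaws open and shut, and the axes are right-handed (so a half turn about x gives the same grasp; the last joint's range is limited). The gripper opens to 92 mm and grips with 3 to 60 N. Pads are 19 mm wide; open, the fingers measure 130 mm over their backs; the gripper's body (75 mm by 190 mm) begins 47 mm behind the grasp point.
Start: joints at [-1.244, 0.434, 0.025, 1.573, -0.012, 1.134, -0.075], TCP at [0.26, 0.568, 0.227] pointing down, gripper open.
Joint ranges: [-2.62, 2.62], [-0.44, 2.09], [-1.27, 1.32], [0.08, 2.57], [-1.32, 4.46], [0.12, 2], [-2.74, 2.74]. Speed limits (rad/s): [2.22, 2.22, 3.01, 3.01, 3.14, 3.14, 3.14].

### API

Orientations are given as a rotation vector (axis times angle).
In Python, from cell import arm gives the robot as it stands. The module is installed in compiled form; this text tells all that it offers.
- The arm moves only by the tool move_arm, never from a script. Its argument "steps" is text: rows parted by semicolons, each of 5 numbers parted by spaces: the shift along the tool's x, y, z in m, then the turn about the tool's x in rad, then the closure in counts, from 0 (fully open) to 255 (shut). A call has 1 to 10 rows; each row is the pose to reach, as a shift and turn from the pose commanded when the call began, along the tool's axes at that moment; what a row does not reach only later rows make up. A row lasts 1/12 s, in which the tool goes at most 41.7 mm and 7.16 degrees, less where a joint would pass 70% of its speed; a pose out of reach is approached as far as the arm can. A call with a gripper value outside its range is refused whole. The fingers move at their own pace and stop on an object; "squeeze" is the grip in N (left out, the last holds). Time passes only in rows, so rows that repeat a pose let the fingers close. It gives the time, the measured TCP pose, the force and the opening at its end, in the units of the state.
- arm.observe(): the state, without advancing time (a new reading comes with each control period).
- arm.get_image(name): name is "scene" or "top"; returns a dict with "img" (480x640x3 uint8, blue, green, red), "z_map" (480x640 float32, m along the optical axis (not along the pixel's ray), 0 where there is no reading), "vfov" (degrees; the focal length in pixels is half the picture's height over the tangent of half this angle, whatever the lens; pixels are square), "cx", "cy" (the principal point, pixels), "k1" (the pictures are not rectified: a ray, as slopes to the right and down, at radius r is drawn at 1 + k1 r^2 times it, then the intrinsics apply), "extrinsics" (4x4, takes a point from camera to world coordinates). Camera axes: x right, y up, looking along -z (the intrinsics and any distortion apply to the point x, -y, -z); pixel columns grow to the right and rows downward; lengths in m; the calibration is good to about 2 mm. A picture is of the moment at which its call begins.
- arm.sign_off(): hands the job in, once; it reports no verdict.
The state is a dict: "clock": time; "joints": joint angles; "dq": joint speeds; "joint_efforts": joint torques, N m; "position": TCP position; "ee_rot": TCP orientation; "force": force on the tool from outside, world axes, zero at the start; "ft_torque": the same for the moment, N m; "width": opening from 0.0 (shut) to 1.0 (fully open).
Only numpy, scipy, OpenCV 4.12 (cv2) and the standard library are available. Lean on these libraries where they do the work, as an engineer would, in place of code of your own. Each camera call takes 0.05 s, during which the arm holds its last target.

## Working session

There is one attempt and no reset: what is moved stays moved. The work goes in short steps, Python scripts to look and compute and a tool call to move; the robot and the scene stay as the last step left them, time stands still between calls to the robot, and variables do not carry over. Pictures are saved under pics/ and viewed, and the job is handed in when it is done.

Besides the shell and the picture viewer there is one more tool, called after ">>>" as a command line: name --argument value ..., lists and objects as JSON in quotes. move_arm: Moves the arm, as the interface text tells. Its arguments: {"type":"object","properties":{"steps":{"type":"string"},"squeeze":{"type":"number"}},"required":["steps"]}

```bash
mkdir -p pics; ls; python3 - <<'E'
from cell import arm
import cv2,numpy as np,pickle
print(arm.observe())
d={}
for n in("scene","top"):
    g=arm.get_image(n); d[n]=g; cv2.imwrite(f"pics/{n}0.png",g["img"])
    print(n,{k:g[k] for k in("vfov","cx","cy","k1","extrinsics")})
pickle.dump(d,open("im0.pkl","wb"))
E
```

```text
pics
{'clock': 0.0, 'joints': array([-1.24358515,  0.43520764,  0.02498266,  1.57409603, -0.01161728,
        1.13401528, -0.07509185]), 'dq': array([ 7.74216810e-04,  6.85692554e-05,  6.32509032e-04,  5.00890530e-04,
       -1.41028596e-05,  1.25124687e-03, -3.27491722e-05]), 'joint_efforts': array([ 7.61804113e-04, -6.67859459e+01,  9.85073335e-01, -3.14458787e+01,
       -6.06192020e-02,  4.30799474e-02,  1.32711134e-04]), 'position': array([0.26027359, 0.56765781, 0.22595504]), 'ee_rot': array([-0.88793521,  1.38371981,  0.88635561]), 'force': array([ 0.18460256,  0.75739233, -0.55419681]), 'ft_torque': array([ 0.0210195 ,  0.01288491, -0.01035356]), 'width': 1.0001765245352194}
scene {'vfov': 45.89355571156906, 'cx': 321.5748429846043, 'cy': 237.64690439458764, 'k1': 0.060566623580608436, 'extrinsics': array([[ 0.18283238, -0.82690394,  0.5317915 ,  1.2793886 ],
       [ 0.98314308,  0.15455384, -0.09768718, -0.11350615],
       [-0.00141251,  0.54068752,  0.84122233,  1.067543  ],
       [ 0.        ,  0.        ,  0.        ,  1.        ]])}
top {'vfov': 47.324118840268625, 'cx': 322.65748006979396, 'cy': 234.05380585648177, 'k1': -0.13456583566184285, 'extrinsics': array([[ 0.02806037,  0.98557496, -0.16689702,  0.4065258 ],
       [-0.99957873,  0.02642715, -0.01199908, -0.02513477],
       [-0.00741538,  0.16716341,  0.98590132,  1.3956027 ],
       [ 0.        ,  0.        ,  0.        ,  1.        ]])}
```

View pics/scene0.png

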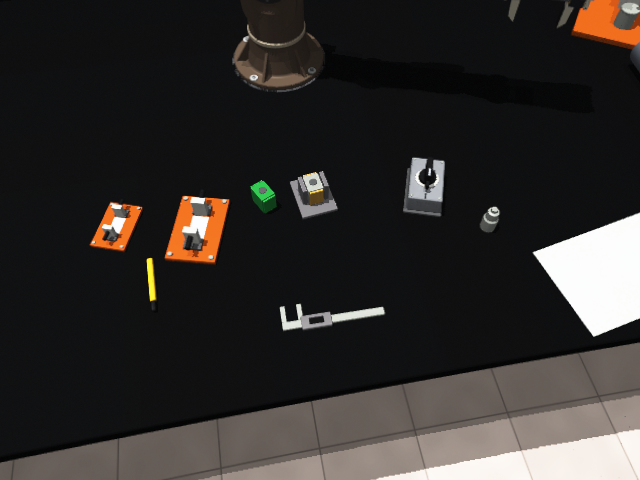

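View pics/top0.png

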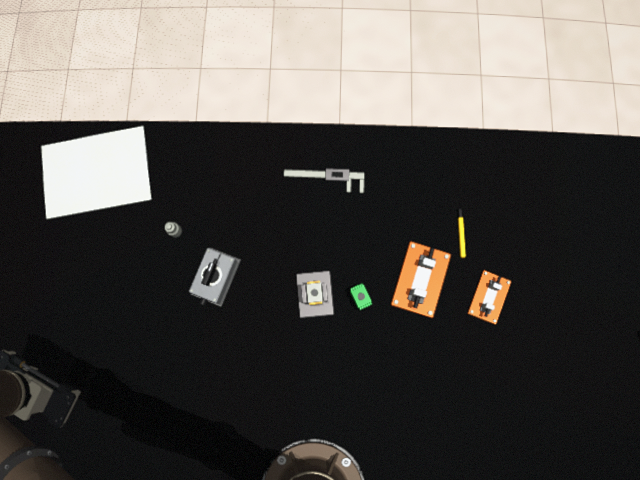

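The scene view shows the switch at about (427,185), the rack with the cell at (313,190), the large station at (198,228), the small station at (117,226) and the green decoy at (263,196). In the top view they are at (215,277), (315,292), (421,280), (490,297) and (361,296). Next I'll enlarge these and measure.

```bash
cat > h.py <<'E'
import numpy as np,cv2,pickle
def K(g):
    f=240/np.tan(np.radians(g["vfov"])/2); return f
def ray(g,u,v):
    f=K(g); d=np.array([(u-g["cx"])/f,(v-g["cy"])/f]); rd=np.hypot(*d); r=rd
    for _ in range(30): r=rd/(1+g["k1"]*r*r)
    s=d*(r/rd if rd>0 else 1)
    E=g["extrinsics"]; return E[:3,3],E[:3,:3]@np.array([s[0],-s[1],-1.0])
def onz(g,u,v,z):
    o,d=ray(g,u,v); return o+d*((z-o[2])/d[2])
def proj(g,p):
    E=g["extrinsics"]; c=E[:3,:3].T@(np.asarray(p)-E[:3,3]); s=np.array([c[0],-c[1]])/-c[2]
    s=s*(1+g["k1"]*(s@s)); return s*K(g)+[g["cx"],g["cy"]]
def crop(g,fn,u0,v0,u1,v1,k):
    im=cv2.resize(g["img"][v0:v1,u0:u1],None,fx=k,fy=k,interpolation=cv2.INTER_CUBIC); cv2.imwrite(fn,im)
E
python3 - <<'E'
from h import *
d=pickle.load(open("im0.pkl","rb"))
t=d["top"];s=d["scene"]
def cr(g,u,v,w):return cv2.resize(g["img"][v-w:v+w,u-w:u+w],(390,290*390//290),interpolation=cv2.INTER_CUBIC)
def row(l):return np.hstack([cv2.resize(x,(266,266)) for x in l])
a=row([cr(t,215,277,38),cr(t,315,294,38),cr(t,421,280,45)]);b=row([cr(s,427,185,38),cr(s,313,192,38),cr(s,198,228,45)])
cv2.imwrite("pics/c0.png",np.vstack([a,b]))
for n,g in d.items():
    hsv=cv2.cvtColor(g["img"],cv2.COLOR_BGR2HSV)
    m=cv2.inRange(hsv,(5,150,120),(18,255,255))
    for c in cv2.findContours(m,cv2.RETR_EXTERNAL,cv2.CHAIN_APPROX_NONE)[0]:
        if cv2.contourArea(c)>400:
            h=cv2.convexHull(c); q=cv2.minAreaRect(np.array([onz(g,*p[0],.012)[:2]for p in h],np.float32)*1000); print(n,"orange",q)
E
```

```text
scene orange ((496.56781005859375, -434.89105224609375), (77.45875549316406, 119.9627914428711), 69.61331939697266)
scene orange ((535.1095581054688, -258.4420166015625), (110.6674575805664, 171.22073364257812), 73.71037292480469)
scene orange ((31.610198974609375, 954.3262939453125), (174.43338012695312, 185.8250274658203), 56.097652435302734)
top orange ((490.330078125, -436.9028015136719), (77.74427795410156, 119.78741455078125), 69.32032775878906)
top orange ((532.0625, -260.92486572265625), (111.38431549072266, 171.093505859375), 73.66712188720703)
```

View pics/c0.png

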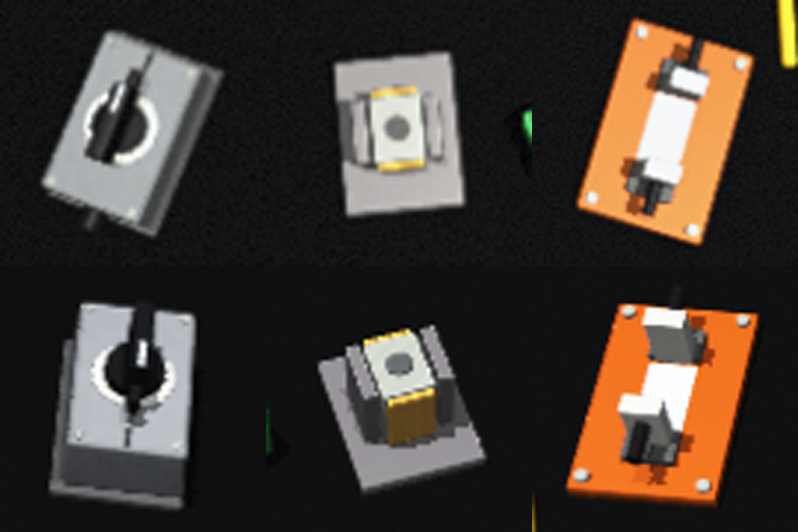

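```bash
python3 - <<'E'
from h import *
d=pickle.load(open("im0.pkl","rb"))
t=d["top"];s=d["scene"]
def cr(g,u,v,w):return cv2.resize(g["img"][v-w:v+w,u-w:u+w],(400,400),interpolation=cv2.INTER_CUBIC)
L=[(t,215,274,25),(s,427,178,25),(t,315,292,20),(s,313,185,20)]
im=np.vstack([np.hstack([cr(*L[0]),cr(*L[1])]),np.hstack([cr(*L[2]),cr(*L[3])])])
im=cv2.convertScaleAbs(im,alpha=1.2,beta=15)
cv2.imwrite("pics/c1.png",im[:400]);cv2.imwrite("pics/c2.png",im[400:])
E
```

```text
(no output)
```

View pics/c1.png

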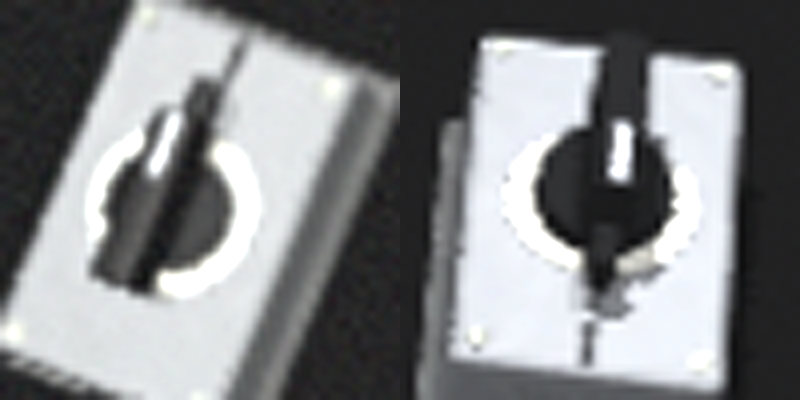

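View pics/c2.png

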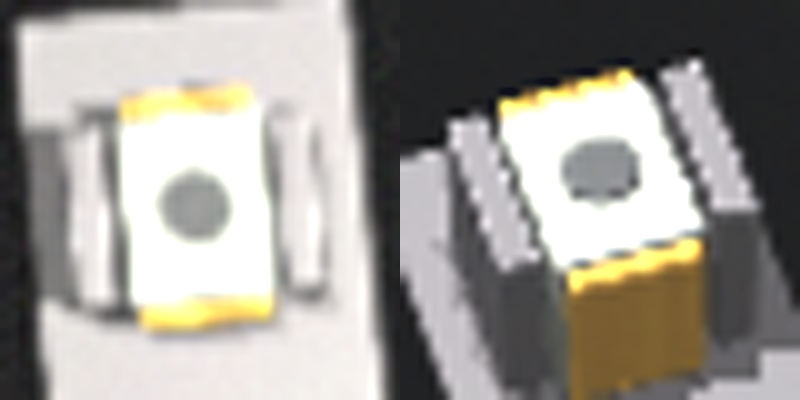

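```bash
python3 - <<'E'
from h import *
d=pickle.load(open("im0.pkl","rb"))
t=d["top"];s=d["scene"]
def P(g,L,u0,v0,k,z,x0=0):
    return np.array([onz(g,u0+(a-x0+.5)/k-.5,v0+(b+.5)/k-.5,z)[:2] for a,b in L])*1000
def dirs(p,i,j):
    v=p[j]-p[i]; return round(float(np.degrees(np.arctan2(v[1],v[0]))),1),round(float(np.linalg.norm(v)),1)
sw=P(s,[(483,38),(742,65),(725,392),(450,360)],402,153,8,.055,400)
print("switch scene",sw.mean(0),dirs(sw,0,3),dirs(sw,1,2),dirs(sw,0,1),dirs(sw,3,2))
print("ring",P(s,[(601,195)],402,153,8,.055,400),P(t,[(173,212)],190,249,8,.055))
print("tick top",P(t,[(245,40)],190,249,8,.055),"scene",P(s,[(588,345)],402,153,8,.055,400))
print("line top",P(t,[(155,170),(172,118)],190,249,8,.098),P(s,[(621,125),(620,180)],402,153,8,.098,400))
for n,c in(("top",P(t,[(120,92),(250,85),(273,322),(140,328)],295,272,10,.058)),("scene",P(s,[(500,100),(632,70),(705,240),(570,290)],293,165,10,.058,400))):
    print(n,c.mean(0),[dirs(c,*x) for x in((0,1),(3,2),(0,3),(1,2))])
print("hole",P(t,[(195,206)],295,272,10,.058),P(s,[(601,170)],293,165,10,.058,400))
for n,g in d.items():
    for nm,p in(("xd",(.7,.05,0)),):print(n,proj(g,p))
E
```

```text
switch scene [527.04996863 267.06610173] (-19.8, 118.1) (-19.3, 118.6) (71.3, 74.5) (70.9, 75.5)
ring [[521.92691915 268.89942128]] [[523.35277511 263.63270839]]
tick top [[577.52806662 244.18627426]] scene [[572.5415634  250.51170624]]
line top [[532.0317434  260.56484431]
 [547.8335585  256.33433612]] [[531.45088259 264.87848141]
 [550.02793612 259.17898598]]
top [488.73336162   7.91113915] [(-85.3, 31.8), (-85.8, 32.4), (-173.3, 57.7), (-172.8, 58.0)]
scene [490.50470305  11.37017148] [(95.7, 31.3), (104.4, 33.2), (6.5, 56.6), (8.2, 51.6)]
hole [[488.83629339   8.08662275]] [[489.3538756   11.45294193]]
scene [347.71030703 271.44346431]
top [300.95519251 211.80875679]
```

```bash
cat >> h.py <<'E'
from scipy.spatial.transform import Rotation as Ro
def plan(o,pos,yaw):
    """shift in tool axes and turn about tool x so jaws' axis has given yaw (deg, mod 180)"""
    R=Ro.from_rotvec(o["ee_rot"]).as_matrix(); sh=R.T@(np.array(pos)-o["position"])
    y=np.degrees(np.arctan2(R[1,2],R[0,2])); dy=(yaw-y+90)%180-90
    print("pos",o["position"].round(4),"jaw yaw",round(y,2),"tilt x",R[:,0].round(4),"j",o["joints"].round(2),"w",round(o["width"],3),"F",o["force"].round(1),"t",round(o["clock"],2))
    print("shift",sh.round(4),"turn",round(-np.radians(dy),4),"(or",round(-np.radians(dy-180*np.sign(dy)),3),") dist",np.linalg.norm(sh).round(3))
E
python3 - <<'E'
from h import *
from cell import arm
o=arm.observe()
plan(o,(.5253,.2653,.14),70.5)
plan(o,(.5253,.2653,.068),70.5)
E
```

```text
pos [0.2603 0.5677 0.226 ] jaw yaw 65.37 tilt x [-5.0e-04 -1.3e-03 -1.0e+00] j [-1.24  0.44  0.02  1.57 -0.01  1.13 -0.08] w 1.002 F [-0.6 -0.8  0.2] t 0.1
shift [ 0.0863 -0.3669 -0.1644] turn -0.0895 (or 3.052 ) dist 0.411
pos [0.2603 0.5677 0.226 ] jaw yaw 65.37 tilt x [-5.0e-04 -1.3e-03 -1.0e+00] j [-1.24  0.44  0.02  1.57 -0.01  1.13 -0.08] w 1.002 F [-0.6 -0.8  0.2] t 0.1
shift [ 0.1583 -0.3669 -0.1643] turn -0.0895 (or 3.052 ) dist 0.432
```

>>> move_arm --steps "0.086 -0.367 -0.164 -0.09 0;0.086 -0.367 -0.164 -0.09 0;0.086 -0.367 -0.164 -0.09 0;0.086 -0.367 -0.164 -0.09 0;0.086 -0.367 -0.164 -0.09 0;0.086 -0.367 -0.164 -0.09 0;0.086 -0.367 -0.164 -0.09 0;0.086 -0.367 -0.164 -0.09 0;0.086 -0.367 -0.164 -0.09 0;0.086 -0.367 -0.164 -0.09 0" --squeeze 30

```text
clock: 0.93
position: [0.5271, 0.2632, 0.14]
ee_rot: [-0.955, 1.352, 0.954]
force: [-0.6, 0.2, -0.4]
width: 1.0
```

```bash
cat > look.py <<'E'
import sys
from h import *
from cell import arm
def look(tag,tu,tv,su,sv,w=25):
    L=[]; 
    for n,u,v in(("top",tu,tv),("scene",su,sv)):
        g=arm.get_image(n); pickle.dump(g,open(f"{n}_{tag}.pkl","wb"))
        c=g["img"][v-w:v+w,u-w:u+w]; L.append(cv2.resize(c,(400,400),interpolation=cv2.INTER_CUBIC))
    cv2.imwrite(f"pics/{tag}.png",cv2.convertScaleAbs(np.hstack(L),alpha=1.2,beta=15))
E
python3 - <<'E'
from look import *
plan(arm.observe(),(.5253,.2653,.068),70.5)
look("a1",215,274,427,178,40)
E
```

```text
pos [0.5271 0.2632 0.14  ] jaw yaw 70.45 tilt x [-2.e-04 -1.e-03 -1.e+00] j [-0.62  0.46  0.09  1.77 -0.05  0.91  0.72] w 1.0 F [-0.6  0.2 -0.4] t 0.93
shift [0.072  0.0024 0.0014] turn -0.0009 (or 3.141 ) dist 0.072
```

View pics/a1.png

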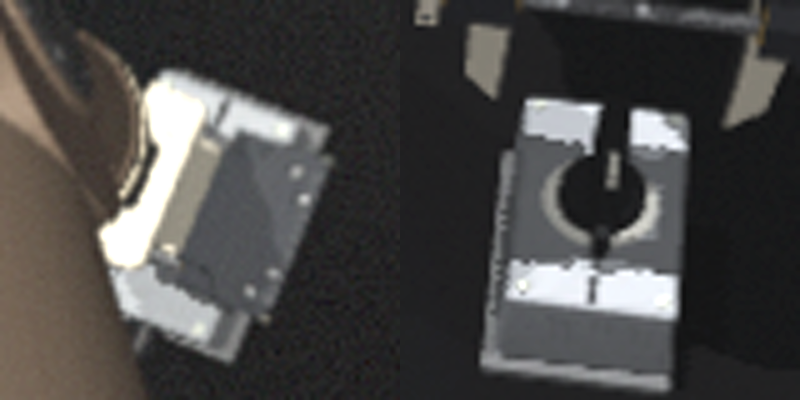

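```bash
python3 - <<'E'
from h import *
g=pickle.load(open("scene_a1.pkl","rb"))
a=onz(g,387+97/5,138+98/5,.14);b=onz(g,387+325/5,138+128/5,.14);print(a,b,(a+b)/2,proj(g,(.5271,.2632,.14)))
E
```

```text
[0.52674929 0.20913463 0.14      ] [0.56081702 0.29907674 0.14      ] [0.54378316 0.25410568 0.14      ] [431.00274224 154.08581012]
```

>>> move_arm --steps "0.03 0.002 0.001 0 0;0.05 0.002 0.001 0 0;0.072 0.002 0.001 0 0;0.072 0.002 0.001 0 0;0.072 0.002 0.001 0 0"

```text
clock: 1.45
position: [0.5231, 0.2676, 0.068]
ee_rot: [-0.956, 1.354, 0.956]
force: [0.1, 0.4, 0.4]
width: 1.0
```

```bash
python3 - <<'E'
from look import *
plan(arm.observe(),(.5253,.2653,.068),70.5)
look("a2",215,274,427,178,40)
E
```

```text
pos [0.5231 0.2676 0.068 ] jaw yaw 70.55 tilt x [-0.0024 -0.0013 -1.    ] j [-0.62  0.55  0.07  1.84 -0.06  0.76  0.72] w 1.0 F [0.1 0.4 0.4] t 1.45
shift [ 0.     -0.0028 -0.0015] turn 0.0008 (or -3.141 ) dist 0.003
```

View pics/a2.png

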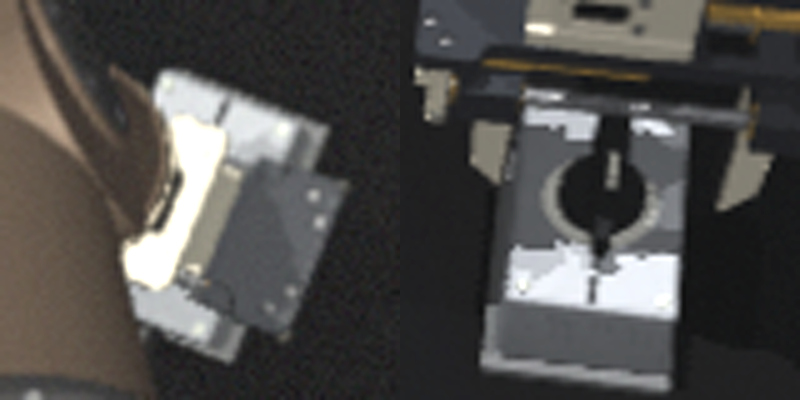

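>>> move_arm --steps "0 -0.002 -0.001 0 0;0 -0.002 -0.001 0 0;0 -0.002 -0.001 0 180;0 -0.002 -0.001 0 255;0 -0.002 -0.001 0 255;0 -0.002 -0.001 0 255;0 -0.002 -0.001 0 255;0 -0.002 -0.001 0 255;0 -0.002 -0.001 0 255;0 -0.002 -0.001 0 255"

```text
clock: 2.38
position: [0.5257, 0.2661, 0.0687]
ee_rot: [-0.955, 1.351, 0.955]
force: [-0.2, -1.2, -0.3]
width: 0.467
```

```bash
python3 - <<'E'
from look import *
plan(arm.observe(),(.5253,.2653,.068),70.5)
look("a3",215,274,427,178,40)
E
```

```text
pos [0.5257 0.2661 0.0687] jaw yaw 70.53 tilt x [-1.e-04  0.e+00 -1.e+00] j [-0.61  0.55  0.08  1.83 -0.06  0.76  0.72] w 0.467 F [-0.2 -1.2 -0.3] t 2.38
shift [ 0.0007  0.0001 -0.0009] turn 0.0005 (or -3.141 ) dist 0.001
```

View pics/a3.png

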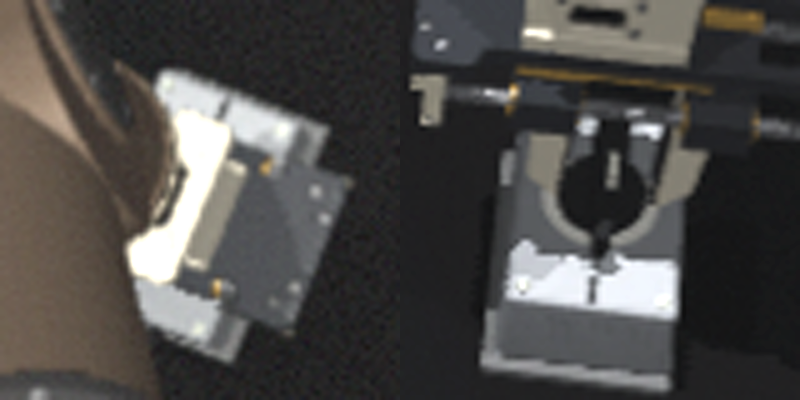

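>>> move_arm --steps "0 0 0 0 255;0 0 0 0 255;0 0 0 0 255;0 0 0 0 255;0 0 0 0 255;0 0 0 0 255;0 0 0 0 255;0 0 0 0 255;0 0 0 0 255;0 0 0 0 255"

```text
clock: 3.32
position: [0.5256, 0.2658, 0.0687]
ee_rot: [-0.955, 1.352, 0.955]
force: [-1.7, -3.1, 2.7]
width: 0.15
```

```bash
python3 - <<'E'
from look import *
plan(arm.observe(),(.5253,.2653,.068),70.5)
look("a4",215,274,427,178,40)
E
```

```text
pos [0.5256 0.2658 0.0687] jaw yaw 70.51 tilt x [-3.e-04 -4.e-04 -1.e+00] j [-0.61  0.55  0.08  1.83 -0.06  0.76  0.72] w 0.15 F [-1.7 -3.1  2.7] t 3.32
shift [ 0.0007  0.0001 -0.0005] turn 0.0002 (or -3.141 ) dist 0.001
```

View pics/a4.png

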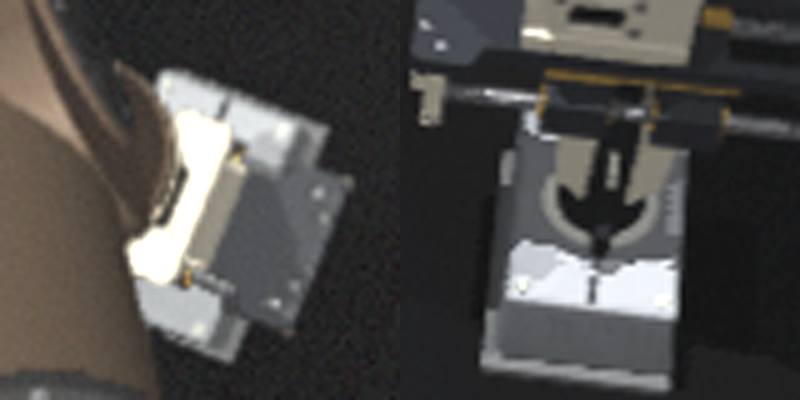

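>>> move_arm --steps "0 0 0 -0.12 255;0 0 0 -0.24 255;0 0 0 -0.36 255;0 0 0 -0.48 255;0 0 0 -0.6 255;0 0 0 -0.72 255;0 0 0 -0.84 255;0 0 0 -0.84 255"

```text
clock: 4.08
position: [0.5256, 0.2658, 0.0687]
ee_rot: [-1.571, 0.926, 1.571]
force: [-2.8, -3.9, 4.1]
width: 0.152
```

```bash
python3 - <<'E'
from look import *
plan(arm.observe(),(.5253,.2653,.068),160.5)
E
```

```text
pos [0.5256 0.2658 0.0687] jaw yaw 118.96 tilt x [-5.e-04 -1.e-04 -1.e+00] j [-0.45  0.56 -0.15  1.82  0.12  0.78  1.41] w 0.152 F [-2.8 -3.9  4.1] t 4.08
shift [ 0.0007  0.0005 -0.0003] turn -0.725 (or 2.417 ) dist 0.001
```

>>> move_arm --steps "0 0 0 -0.12 255;0 0 0 -0.24 255;0 0 0 -0.36 255;0 0 0 -0.48 255;0 0 0 -0.6 255;0 0 0 -0.73 255;0 0 0 -0.73 255;0 0 0 -0.73 255;0 0 0 -0.73 255"

```text
clock: 4.83
position: [0.5256, 0.2658, 0.0687]
ee_rot: [-2.032, 0.357, 2.033]
force: [-2.4, -4.8, 4.6]
width: 0.156
```

```bash
python3 - <<'E'
from look import *
o=arm.observe();print(o["ft_torque"])
plan(o,(.5253,.2653,.068),160.5)
E
```

```text
[-0.65181387  0.71122618  0.13230641]
pos [0.5256 0.2658 0.0687] jaw yaw 160.08 tilt x [-4.e-04 -4.e-04 -1.e+00] j [-0.32  0.58 -0.34  1.81  0.26  0.8   2.  ] w 0.156 F [-2.4 -4.8  4.6] t 4.83
shift [0.0007 0.0005 0.0001] turn -0.0073 (or 3.134 ) dist 0.001
```

>>> move_arm --steps "0 0 0 0 0;0 0 0 0 0;0 0 0 0 0;0 0 0 0 0;0 0 0 0 0;0 0 0 0 0;-0.04 0 0 0 0;-0.08 0 0 0 0;-0.11 0 0 0 0;-0.11 0 0 0 0"

```text
clock: 5.67
position: [0.5285, 0.2685, 0.1854]
ee_rot: [-2.041, 0.343, 2.026]
force: [1.1, 1.1, 0.3]
width: 0.831
```

```bash
python3 - <<'E'
from look import *
plan(arm.observe(),(.4892,.0098,.18),6.9)
look("a5",215,274,427,178,40)
E
```

```text
pos [0.5285 0.2685 0.1854] jaw yaw 160.46 tilt x [ 0.0086  0.0053 -0.9999] j [-0.29  0.45 -0.39  1.69  0.19  1.03  2.07] w 0.831 F [1.1 1.1 0.3] t 5.67
shift [ 0.0037  0.257  -0.0494] turn -0.4615 (or 2.68 ) dist 0.262
```

View pics/a5.png

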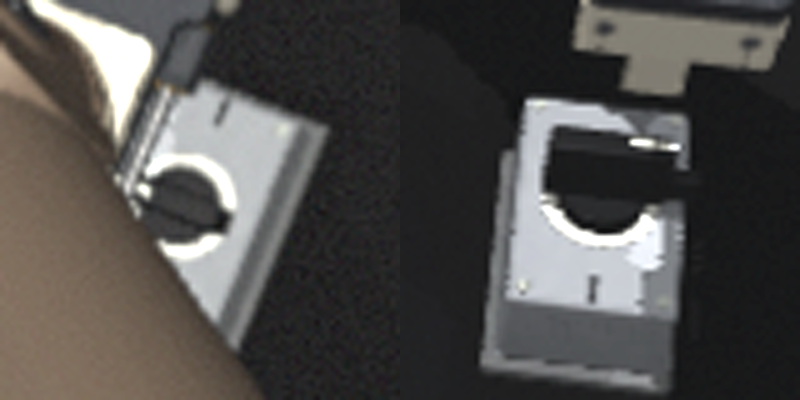

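>>> move_arm --steps "0 0.04 -0.008 0.124 0;0 0.08 -0.016 0.248 0;0 0.12 -0.024 0.372 0;0 0.16 -0.032 0.496 0;0 0.2 -0.04 0.62 0;0 0.24 -0.047 0.744 0;0.003 0.257 -0.049 0.868 0;0.003 0.257 -0.049 0.992 0;0.003 0.257 -0.049 1.116 0;0.003 0.257 -0.049 1.24 0"

```text
clock: 6.6
position: [0.485, 0.0066, 0.1744]
ee_rot: [-1.195, 1.22, 1.198]
force: [-0.3, 0.3, 0.2]
width: 0.999
```

>>> move_arm --steps "0 0 0 0.12 0;0 0 0 0.24 0;0 0 0 0.36 0;0 0 0 0.48 0;0 0 0 0.6 0;0 0 0 0.72 0;0 0 0 0.84 0;0 0 0 0.96 0;0 0 0 1.08 0;0 0 0 1.2 0"

```text
clock: 7.43
position: [0.485, 0.0073, 0.1744]
ee_rot: [-0.278, 1.555, 0.278]
force: [-1.0, 0.4, 0.3]
width: 1.002
```

```bash
python3 - <<'E'
from look import *
plan(arm.observe(),(.4892,.0098,.09),6.9)
E
```

```text
pos [0.485  0.0073 0.1744] jaw yaw 20.31 tilt x [-2.5e-03 -7.0e-04 -1.0e+00] j [-0.24  0.26  0.14  1.98 -0.05  0.9   0.28] w 1.002 F [-1.   0.4  0.3] t 7.43
shift [0.0843 0.0009 0.005 ] turn 0.2341 (or -2.908 ) dist 0.084
```

>>> move_arm --steps "0.03 0 0.005 0.12 0;0.064 0.001 0.005 0.234 0;0.064 0.001 0.005 0.234 0;0.064 0.001 0.005 0.234 0;0.064 0.001 0.005 0.234 0"

```text
clock: 7.85
position: [0.4902, 0.01, 0.1122]
ee_rot: [-0.103, 1.569, 0.102]
force: [-0.2, 0.3, 0.4]
width: 0.999
```

```bash
python3 - <<'E'
from look import *
plan(arm.observe(),(.4892,.0098,.024),6.9)
look("b1",315,292,313,185,40)
E
```

```text
pos [0.4902 0.01   0.1122] jaw yaw 7.48 tilt x [-9.e-04 -4.e-04 -1.e+00] j [-0.27  0.36  0.18  2.04 -0.09  0.75  0.09] w 0.999 F [-0.2  0.3  0.4] t 7.85
shift [ 0.0882 -0.0001 -0.0009] turn 0.01 (or -3.132 ) dist 0.088
```

View pics/b1.png

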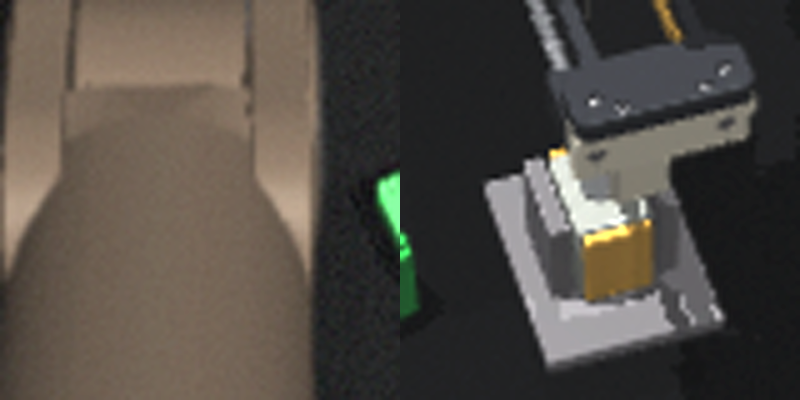

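>>> move_arm --steps "0.03 0 -0.001 0.01 0;0.06 0 -0.001 0.01 0;0.088 0 -0.001 0.01 0;0.088 0 -0.001 0.01 0;0.088 0 -0.001 0.01 0"

```text
clock: 8.37
position: [0.4891, 0.0099, 0.0241]
ee_rot: [-0.092, 1.57, 0.092]
force: [0.7, 1.1, 1.5]
width: 1.0
```

```bash
python3 - <<'E'
from look import *
plan(arm.observe(),(.4892,.0098,.024),6.9)
look("b2",315,292,313,185,40)
E
```

```text
pos [0.4891 0.0099 0.0241] jaw yaw 6.74 tilt x [-0.0013 -0.     -1.    ] j [-0.24  0.5   0.14  2.11 -0.13  0.54  0.12] w 1.0 F [0.7 1.1 1.5] t 8.37
shift [ 0.0001 -0.0001  0.    ] turn -0.0028 (or 3.139 ) dist 0.0
```

View pics/b2.png

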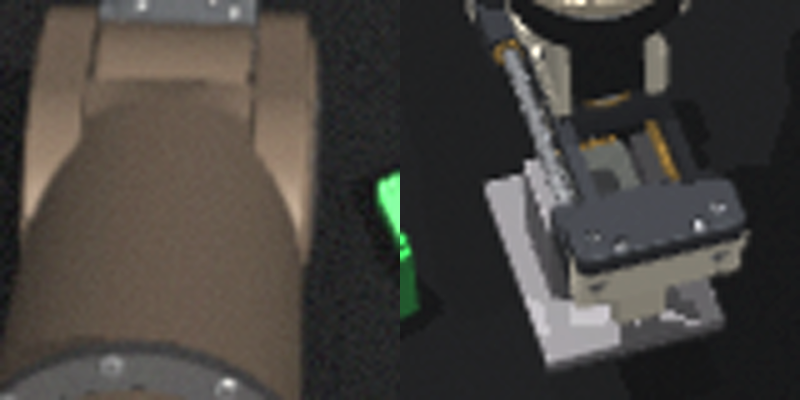

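Fingers are down either side of the cell's ends. Close on it with 30 N.

>>> move_arm --steps "0 0 0 0 255;0 0 0 0 255;0 0 0 0 255;0 0 0 0 255;0 0 0 0 255;0 0 0 0 255;0 0 0 0 255;0 0 0 0 255;0 0 0 0 255;0 0 0 0 255" --squeeze 35

```text
clock: 9.3
position: [0.4896, 0.0101, 0.0239]
ee_rot: [-0.092, 1.568, 0.092]
force: [0.1, 0.1, 4.6]
width: 0.605
```

```bash
python3 - <<'E'
from look import *
plan(arm.observe(),(.4892,.0098,.12),6.9)
E
```

```text
pos [0.4896 0.0101 0.0239] jaw yaw 6.7 tilt x [ 5.e-04  1.e-04 -1.e+00] j [-0.24  0.5   0.14  2.11 -0.13  0.54  0.12] w 0.605 F [0.1 0.1 4.6] t 9.3
shift [-0.0961 -0.0003 -0.0004] turn -0.0035 (or 3.138 ) dist 0.096
```

>>> move_arm --steps "-0.01 0 0 0 255;-0.025 0 0 0 255;-0.045 0 0 0 255;-0.065 0 0 0 255;-0.085 0 0 0 255;-0.1 0 0 0 255;-0.1 0 0 0 255"

```text
clock: 9.88
position: [0.4907, 0.0101, 0.1265]
ee_rot: [-0.091, 1.565, 0.092]
force: [0.2, -0.1, -3.0]
width: 0.611
```

```bash
python3 - <<'E'
from look import *
plan(arm.observe(),(.66,.0,.124),-16.3)
look("b3",315,292,313,175,40)
E
```

```text
pos [0.4907 0.0101 0.1265] jaw yaw 6.69 tilt x [ 4.e-03  7.e-04 -1.e+00] j [-0.28  0.33  0.19  2.03 -0.09  0.78  0.08] w 0.611 F [ 0.2 -0.1 -3. ] t 9.88
shift [ 0.0032 -0.0298  0.167 ] turn 0.4012 (or -2.74 ) dist 0.17
```

View pics/b3.png

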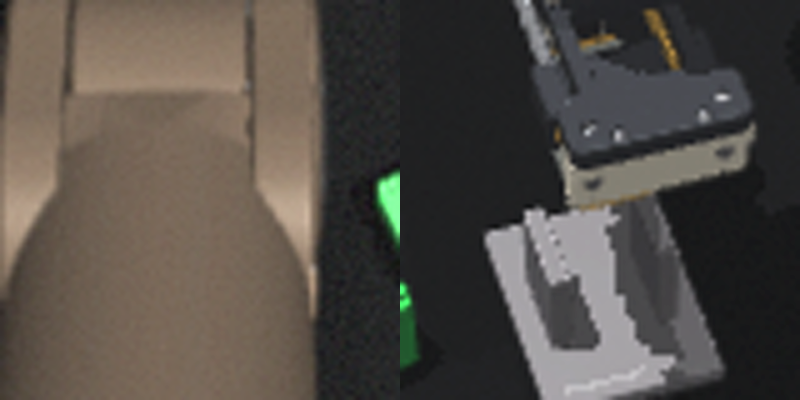

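>>> move_arm --steps "0 -0.006 0.033 0.08 255;0 -0.012 0.066 0.16 255;0 -0.018 0.1 0.24 255;0 -0.024 0.134 0.32 255;0.003 -0.03 0.167 0.4 255;0.03 -0.03 0.167 0.4 255;0.06 -0.03 0.167 0.4 255;0.09 -0.03 0.167 0.4 255;0.09 -0.03 0.167 0.4 255;0.09 -0.03 0.167 0.4 255"

```text
clock: 10.82
position: [0.6562, -0.0004, 0.031]
ee_rot: [0.221, 1.565, -0.224]
force: [-0.5, 0.4, -2.7]
width: 0.607
```

```bash
python3 - <<'E'
from look import *
plan(arm.observe(),(.66,.0,.0145),-16.3)
p=arm.get_image
import numpy as np
print(proj(p("top"),(.66,0,.03)),proj(p("scene"),(.66,0,.03)))
E
```

```text
pos [ 6.562e-01 -4.000e-04  3.100e-02] jaw yaw -16.23 tilt x [-6.3e-03 -6.0e-04 -1.0e+00] j [-0.25  0.7   0.26  1.68 -0.23  0.8  -0.17] w 0.607 F [-0.5  0.4 -2.7] t 10.82
shift [0.0165 0.0015 0.0036] turn 0.0012 (or -3.14 ) dist 0.017
[319.54817579 225.29851514] [321.48794824 252.25693725]
```

>>> move_arm --steps "0.003 0 0 0 255;0.006 0 0 0 255;0.01 0 0 0 255;0.013 0 0 0 255;0.0155 0 0 0 255;0.0165 0 0 0 255;0.0165 0 0 0 255"

```text
clock: 11.5
position: [0.6585, -0.0002, 0.0169]
ee_rot: [0.222, 1.56, -0.222]
force: [-0.4, -0.2, -2.6]
width: 0.609
```

```bash
python3 - <<'E'
from look import *
plan(arm.observe(),(.66,.0,.0145),-16.3)
look("b4",320,222,321,248,30)
E
```

```text
pos [ 6.585e-01 -2.000e-04  1.690e-02] jaw yaw -16.22 tilt x [-5.e-04  0.e+00 -1.e+00] j [-0.24  0.72  0.25  1.69 -0.24  0.77 -0.16] w 0.609 F [-0.4 -0.2 -2.6] t 11.5
shift [0.0024 0.0006 0.0014] turn 0.0015 (or -3.14 ) dist 0.003
```

View pics/b4.png

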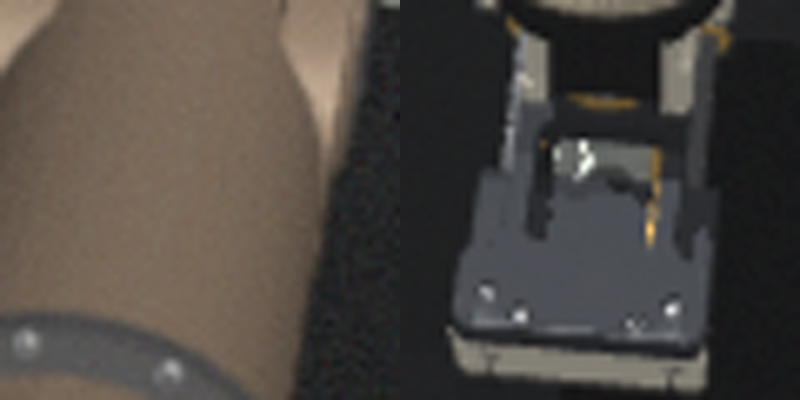

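Not touching yet (still −2.6 N). Lower in 1 mm steps.

>>> move_arm --steps "0.001 0 0 0 255;0.002 0 0 0 255;0.0025 0 0 0 255;0.003 0 0 0 255;0.003 0 0 0 255"

```text
clock: 12.02
position: [0.6587, -0.0002, 0.0141]
ee_rot: [0.222, 1.559, -0.222]
force: [0.4, -0.6, -1.8]
width: 0.607
```

```bash
python3 - <<'E'
from look import *
plan(arm.observe(),(.66,.0,.0145),-16.3)
E
```

```text
pos [ 6.587e-01 -2.000e-04  1.410e-02] jaw yaw -16.22 tilt x [-1.e-04  0.e+00 -1.e+00] j [-0.24  0.72  0.25  1.69 -0.24  0.76 -0.16] w 0.607 F [ 0.4 -0.6 -1.8] t 12.02
shift [-0.0004  0.0005  0.0012] turn 0.0015 (or -3.14 ) dist 0.001
```

>>> move_arm --steps "0.0005 0 0 0 255;0.001 0 0 0 255;0.001 0 0 0 255"

```text
clock: 12.27
position: [0.6587, -0.0002, 0.0141]
ee_rot: [0.223, 1.559, -0.222]
force: [-3.7, -0.5, 5.9]
width: 0.607
```

```bash
python3 - <<'E'
from look import *
plan(arm.observe(),(.66,.0,.0145),-16.3)
E
```

```text
pos [ 6.587e-01 -2.000e-04  1.410e-02] jaw yaw -16.22 tilt x [ 2.e-04  3.e-04 -1.e+00] j [-0.24  0.72  0.25  1.69 -0.24  0.76 -0.16] w 0.607 F [-3.7 -0.5  5.9] t 12.27
shift [-0.0004  0.0005  0.0012] turn 0.0013 (or -3.14 ) dist 0.001
```

Contact with the bench. Release, rise, then turn 90°.

>>> move_arm --steps "0 0 0 0 0;0 0 0 0 0;0 0 0 0 0;0 0 0 0 0;0 0 0 0 0;0 0 0 0 0;-0.035 0 0 0 0;-0.075 0 0 0 0;-0.11 0 0 0 0;-0.11 0 0 0 0"

```text
clock: 13.1
position: [0.6631, -0.0006, 0.1308]
ee_rot: [0.224, 1.548, -0.221]
force: [0.9, -0.6, 1.1]
width: 0.999
```

>>> move_arm --steps "0 0 0 -0.12 0;0 0 0 -0.24 0;0 0 0 -0.36 0;0 0 0 -0.48 0;0 0 0 -0.6 0;0 0 0 -0.72 0;0 0 0 -0.84 0;0 0 0 -0.96 0;0 0 0 -1.08 0;0 0 0 -1.2 0"

```text
clock: 13.93
position: [0.6587, -0.0003, 0.123]
ee_rot: [-0.72, 1.448, 0.72]
force: [-0.1, -0.2, -0.4]
width: 1.003
```

```bash
python3 - <<'E'
from look import *
plan(arm.observe(),(.6587,-.0002,.1),73.7)
look("b5",320,222,321,248,30)
E
```

```text
pos [ 6.587e-01 -3.000e-04  1.230e-01] jaw yaw 52.87 tilt x [-0.e+00  1.e-04 -1.e+00] j [-0.07  0.58 -0.02  1.6   0.02  0.96  0.83] w 1.003 F [-0.1 -0.2 -0.4] t 13.93
shift [0.023  0.     0.0001] turn -0.3636 (or 2.778 ) dist 0.023
```

View pics/b5.png

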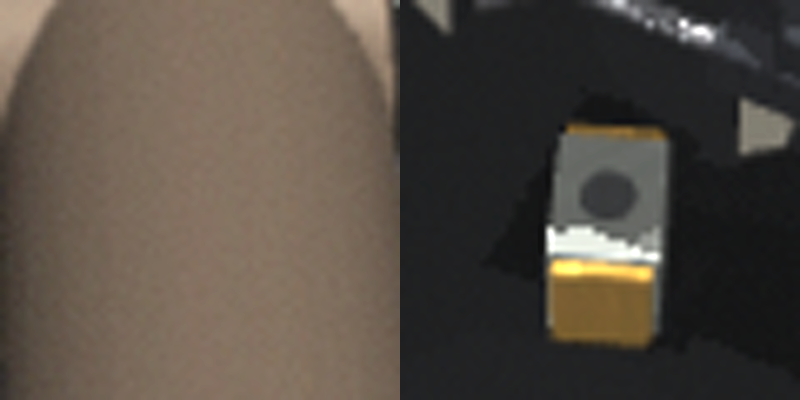

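```bash
python3 - <<'E'
from h import *
g=pickle.load(open("scene_b5.pkl","rb"))
def q(a,b,z): return onz(g,291+(a-400+.5)/6.667-.5,218+(b+.5)/6.667-.5,z)
print(q(608,193,.048))
c=np.array([q(a,b,.048)for a,b in((566,127),(666,131),(654,268),(549,263))]);print(c.mean(0));print(c)
for v in(c[3]-c[0],c[2]-c[1],c[1]-c[0]):print(np.degrees(np.arctan2(v[1],v[0])),np.linalg.norm(v))
E
```

```text
[0.65690517 0.00121813 0.048     ]
[0.65822318 0.00123509 0.048     ]
[[ 0.62991076 -0.00747286  0.048     ]
 [ 0.63730864  0.02379404  0.048     ]
 [ 0.68675719  0.01032953  0.048     ]
 [ 0.67891612 -0.02171037  0.048     ]]
-16.20014695177216 0.05103167724012257
-15.231964852804918 0.05124891841596977
76.68837337657952 0.03213015977441745
```

>>> move_arm --steps "0 0 0 -0.12 0;0 0 0 -0.24 0;0 0 0 -0.364 0;0.02 0 0 -0.364 0;0.02 0 0 -0.364 0;0.02 0 0 -0.364 0"

```text
clock: 14.53
position: [0.6578, -0.0004, 0.1023]
ee_rot: [-0.989, 1.336, 0.992]
force: [0.2, 0.2, -0.3]
width: 0.999
```

```bash
python3 - <<'E'
from look import *
plan(arm.observe(),(.6587,-.0002,.016),73.78)
E
```

```text
pos [ 6.578e-01 -4.000e-04  1.023e-01] jaw yaw 73.16 tilt x [-2.6e-03 -1.0e-04 -1.0e+00] j [-0.01  0.61 -0.11  1.61  0.08  0.93  1.13] w 0.999 F [ 0.2  0.2 -0.3] t 14.53
shift [ 0.0863 -0.0011  0.0005] turn -0.0108 (or 3.131 ) dist 0.086
```

>>> move_arm --steps "0.03 -0.001 0.0005 -0.01 0;0.06 -0.001 0.0005 -0.01 0;0.088 -0.001 0.0005 -0.01 0;0.088 -0.001 0.0005 -0.01 0;0.088 -0.001 0.0005 -0.01 0;0.088 -0.001 0.0005 -0.01 0"

```text
clock: 15.03
position: [0.661, 0.0002, 0.0171]
ee_rot: [-1.0, 1.327, 0.999]
force: [-0.1, 0.0, 0.5]
width: 0.997
```

```bash
python3 - <<'E'
from look import *
plan(arm.observe(),(.6587,-.0002,.014),73.78)
look("b6",320,222,321,248,30)
E
```

```text
pos [6.61e-01 2.00e-04 1.71e-02] jaw yaw 73.9 tilt x [ 2.e-03  1.e-04 -1.e+00] j [-0.01  0.71 -0.11  1.66  0.1   0.77  1.12] w 0.997 F [-0.1  0.   0.5] t 15.03
shift [ 0.0031  0.0021 -0.001 ] turn 0.0021 (or -3.14 ) dist 0.004
```

View pics/b6.png

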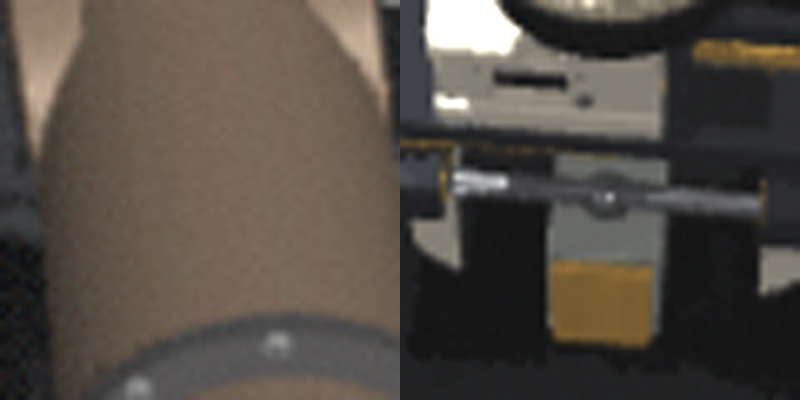

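>>> move_arm --steps "0.003 0 0 0 0;0.003 0 0 0 0;0.003 0 0 0 0;0.003 0 0 0 0"

```text
clock: 15.47
position: [0.66, -0.0001, 0.0126]
ee_rot: [-1.001, 1.328, 1.0]
force: [-0.6, -0.8, -0.0]
width: 1.003
```

```bash
python3 - <<'E'
from look import *
plan(arm.observe(),(.6587,-.0002,.014),73.78)
E
```

```text
pos [ 6.60e-01 -1.00e-04  1.26e-02] jaw yaw 73.95 tilt x [ 5.e-04  1.e-04 -1.e+00] j [-0.01  0.72 -0.11  1.67  0.1   0.76  1.12] w 1.003 F [-0.6 -0.8 -0. ] t 15.47
shift [-0.0014  0.0012 -0.0005] turn 0.003 (or -3.139 ) dist 0.002
```

>>> move_arm --steps "-0.001 0.001 -0.0005 0.003 0;-0.001 0.001 -0.0005 0.003 0;-0.001 0.001 -0.0005 0.003 0;-0.001 0.001 -0.0005 0.003 255;-0.001 0.001 -0.0005 0.003 255;-0.001 0.001 -0.0005 0.003 255;-0.001 0.001 -0.0005 0.003 255;-0.001 0.001 -0.0005 0.003 255;-0.001 0.001 -0.0005 0.003 255;-0.001 0.001 -0.0005 0.003 255"

```text
clock: 16.3
position: [0.6587, -0.0002, 0.0132]
ee_rot: [-0.998, 1.33, 0.998]
force: [0.5, -0.5, 0.2]
width: 0.54
```

>>> move_arm --steps "0 0 0 0 255;0 0 0 0 255;0 0 0 0 255;0 0 0 0 255;0 0 0 0 255;0 0 0 0 255;0 0 0 0 255;0 0 0 0 255"

```text
clock: 16.97
position: [0.6587, -0.0003, 0.0133]
ee_rot: [-0.998, 1.33, 0.998]
force: [-0.5, -0.5, 0.6]
width: 0.389
```

```bash
python3 - <<'E'
from look import *
plan(arm.observe(),(.6587,-.0002,.014),73.78)
E
```

```text
pos [ 6.587e-01 -3.000e-04  1.330e-02] jaw yaw 73.79 tilt x [-1.e-04 -0.e+00 -1.e+00] j [-0.01  0.71 -0.11  1.67  0.1   0.76  1.12] w 0.389 F [-0.5 -0.5  0.6] t 16.97
shift [-0.0007  0.      0.0001] turn 0.0002 (or -3.141 ) dist 0.001
```

>>> move_arm --steps "-0.015 0 0 0 255;-0.04 0 0 0 255;-0.07 0 0 0 255;-0.1 0 0 0 255;-0.11 0 0 0 255;-0.11 0 0 0 255;-0.11 0 0 0 255;-0.11 0 0 0 255"

```text
clock: 17.63
position: [0.6574, -0.0003, 0.1211]
ee_rot: [-0.997, 1.333, 1.0]
force: [0.5, -0.6, -2.7]
width: 0.393
```

```bash
python3 - <<'E'
from look import *
plan(arm.observe(),(.5345,-.2597,.115),73.7)
E
```

```text
pos [ 6.574e-01 -3.000e-04  1.211e-01] jaw yaw 73.8 tilt x [-3.2e-03 -2.0e-04 -1.0e+00] j [-0.    0.59 -0.12  1.59  0.08  0.97  1.14] w 0.393 F [ 0.5 -0.6 -2.7] t 17.63
shift [ 0.0065  0.0456 -0.2833] turn 0.0017 (or -3.14 ) dist 0.287
```

>>> move_arm --steps "0 0.006 -0.035 0 255;0 0.011 -0.07 0 255;0 0.017 -0.105 0 255;0 0.023 -0.14 0 255;0 0.028 -0.175 0 255;0 0.034 -0.21 0 255;0.003 0.039 -0.245 0 255;0.006 0.0456 -0.283 0.002 255;0.006 0.0456 -0.283 0.002 255;0.006 0.0456 -0.283 0.002 255"

```text
clock: 18.47
position: [0.5328, -0.2622, 0.1149]
ee_rot: [-0.991, 1.336, 0.995]
force: [-0.0, 0.3, -1.9]
width: 0.386
```

```bash
python3 - <<'E'
from look import *
plan(arm.observe(),(.5345,-.2597,.115),73.7)
look("d1",421,280,198,215,45)
E
```

```text
pos [ 0.5328 -0.2622  0.1149] jaw yaw 73.34 tilt x [-4.3e-03  1.0e-04 -1.0e+00] j [ 0.44  0.5  -0.1   1.77  0.06  0.88  1.59] w 0.386 F [-0.   0.3 -1.9] t 18.47
shift [-0.0001 -0.0009  0.0029] turn -0.0062 (or 3.135 ) dist 0.003
```

View pics/d1.png

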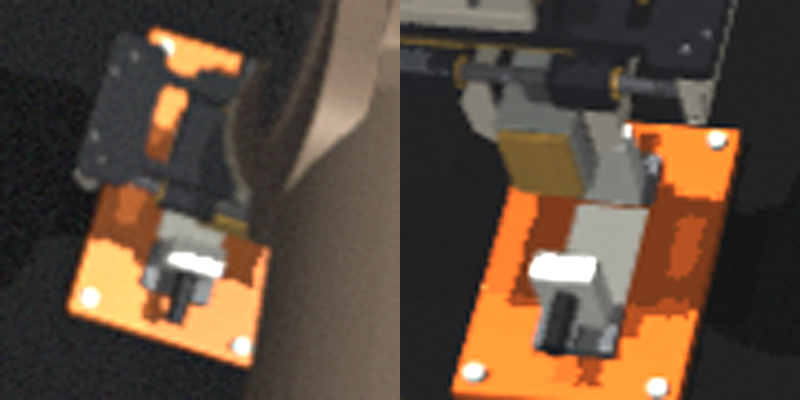

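>>> move_arm --steps "0.01 0 0.002 0 255;0.02 0 0.002 0 255;0.028 0 0.002 0 255;0.028 0 0.002 0 255;0.028 0 0.002 0 255;0.028 0 0.002 0 255"

```text
clock: 19.07
position: [0.5367, -0.2571, 0.0891]
ee_rot: [-0.997, 1.33, 0.997]
force: [-0.1, -0.0, -2.3]
width: 0.391
```

```bash
python3 - <<'E'
from look import *
plan(arm.observe(),(.5345,-.2597,.085),73.7)
look("d2",421,280,198,220,40)
E
```

```text
pos [ 0.5367 -0.2571  0.0891] jaw yaw 73.71 tilt x [-1.e-04  1.e-04 -1.e+00] j [ 0.43  0.53 -0.1   1.79  0.07  0.82  1.58] w 0.391 F [-0.1 -0.  -2.3] t 19.07
shift [ 0.0041  0.0014 -0.0031] turn 0.0001 (or -3.141 ) dist 0.005
```

View pics/d2.png

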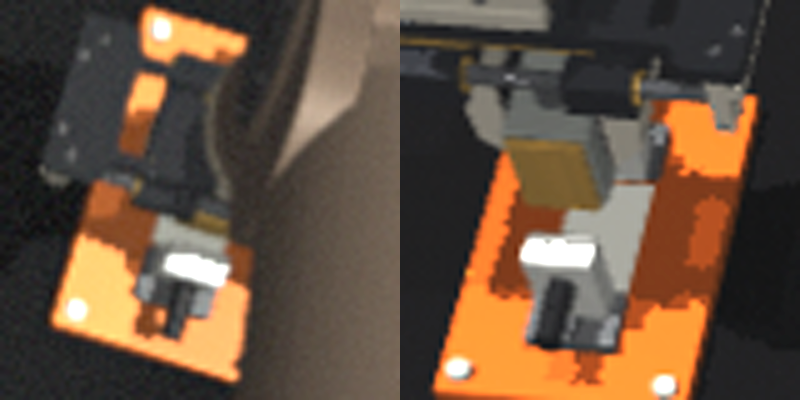

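```bash
python3 - <<'E'
from h import *
g=pickle.load(open("scene_d2.pkl","rb"));t=pickle.load(open("top_d2.pkl","rb"))
q=lambda a,b,z: onz(g,158+(a-400+.5)/5-.5,180+(b+.5)/5-.5,z)[:2]*1000
qt=lambda a,b,z: onz(t,381+(a+.5)/5-.5,240+(b+.5)/5-.5,z)[:2]*1000
ax=np.array([np.cos(np.radians(-16.3)),np.sin(np.radians(-16.3))])
print("cell end bottom scene",(q(523,203,.0758)+q(605,210,.0758))/2,"top edge",(q(508,135,.1238)+q(588,150,.1238))/2,"arm expects",np.array([536.7,-257.1])+28*ax)
p=np.mean([q(a,b,.062)for a,b in((535,235),(598,240),(590,270),(522,262))],0);print("post scene",p,"bed",p-39*ax)
p2=np.mean([qt(a,b,.062)for a,b in((170,253),(228,265),(225,285),(165,275))],0);print("near(-x) post top-view",p2,"bed",p2+39*ax)
# from first images, white post tops
d=pickle.load(open("im0.pkl","rb"))
for n,(u,v) in (("top",(421,280)),("scene",(198,225))):
    G=d[n]; w=30; hsv=cv2.cvtColor(G["img"],cv2.COLOR_BGR2HSV); 
    cv2.imwrite(f"pics/st_{n}.png",cv2.resize(G["img"][v-w:v+w,u-w:u+w],(400,400),interpolation=cv2.INTER_CUBIC))
a=cv2.imread("pics/st_top.png");b=cv2.imread("pics/st_scene.png");cv2.imwrite("pics/st.png",np.hstack([a,b]))
E
```

```text
cell end bottom scene [ 560.12914492 -263.20302473] top edge [ 561.91028066 -260.41946241] arm expects [ 563.57454818 -264.95866785]
post scene [ 573.28239145 -267.82818912] bed [ 535.84998507 -256.88218748]
near(-x) post top-view [ 491.82236239 -250.07529535] bed [ 529.25476878 -261.021297  ]
```

View pics/st.png

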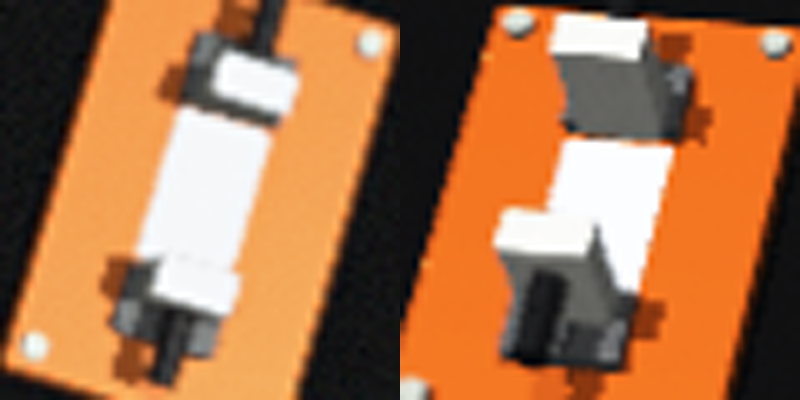

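```bash
python3 - <<'E'
from h import *
d=pickle.load(open("im0.pkl","rb"));g=d["scene"];t=d["top"];k=400/60
q=lambda a,b,z: onz(g,168+(a-400+.5)/k-.5,195+(b+.5)/k-.5,z)[:2]*1000
qt=lambda a,b,z: onz(t,391+(a+.5)/k-.5,250+(b+.5)/k-.5,z)[:2]*1000
for f,A,B in((q,((555,15),(648,20),(643,60),(552,50)),((500,208),(600,220),(592,258),(495,245))),(qt,((215,52),(298,72),(290,115),(213,92)),((160,255),(240,275),(232,318),(155,290)))):
    a=np.mean([f(*p,.062) for p in A],0);b=np.mean([f(*p,.062) for p in B],0);v=a-b;print(a,b,(a+b)/2,np.linalg.norm(v),np.degrees(np.arctan2(v[1],v[0])))
# white bed on board
for n,G in d.items():
    hsv=cv2.cvtColor(G["img"],cv2.COLOR_BGR2HSV)
E
```

```text
[ 497.02844523 -246.63568753] [ 571.99504309 -268.31029555] [ 534.51174416 -257.47299154] 78.03703880916518 163.8741737295019
[ 569.65481379 -271.39253222] [ 494.87389434 -250.2778499 ] [ 532.26435406 -260.83519106] 77.70466988582156 -15.76723205011437
```

```bash
python3 - <<'E'
from h import *
t=pickle.load(open("top_d2.pkl","rb"));s=pickle.load(open("scene_d2.pkl","rb"))
a=cv2.resize(t["img"][272:302,400:440],(400*4//4,300),interpolation=cv2.INTER_CUBIC)
b=cv2.resize(s["img"][200:240,175:215],(400,400),interpolation=cv2.INTER_CUBIC)
im=np.zeros((400,800,3),np.uint8);im[:300,:400]=a;im[:,400:]=b
cv2.imwrite("pics/z.png",cv2.convertScaleAbs(im,alpha=1.5,beta=10))
E
```

```text
(no output)
```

View pics/z.png

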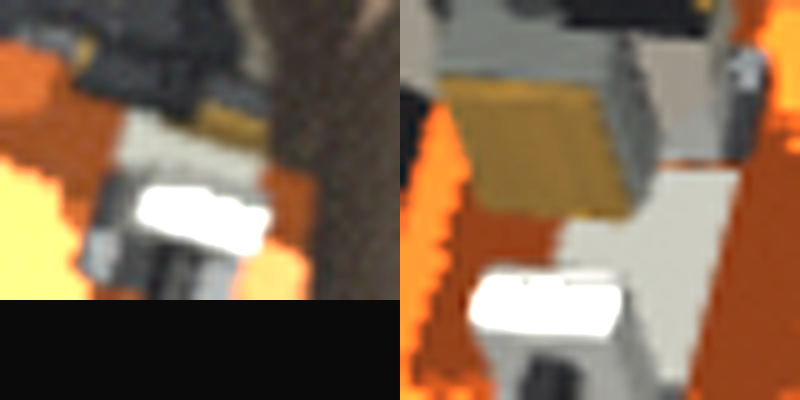

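```bash
python3 - <<'E'
from h import *
s=pickle.load(open("scene_d2.pkl","rb"));t=pickle.load(open("top_d2.pkl","rb"))
q=lambda a,b,z: onz(s,175+(a-400+.5)/10-.5,200+(b+.5)/10-.5,z)[:2]*1000
qt=lambda a,b,z: onz(t,400+(a+.5)/10-.5,272+(b+.5)/10-.5,z)[:2]*1000
ax=np.array([np.cos(np.radians(-16.3)),np.sin(np.radians(-16.3))]);ay=np.array([-ax[1],ax[0]])
tcp=np.array([536.7,-257.1])
def loc(p):p=p-tcp;return np.round([p@ax,p@ay],1)
print("scene bottom",loc(q(477,210,.0758)),loc(q(630,220,.0758)),"top",loc(q(440,75,.1238)),loc(q(600,84,.1238)))
print("post near scene",[loc(q(*p,.062)) for p in((482,268),(622,270),(614,335),(470,325))])
print("top: brass bottom",[loc(qt(*p,.0758)) for p in((165,128),(218,140),(268,148))],"post",[loc(qt(*p,.062))for p in((150,183),(272,210),(255,255),(135,220))])
E
```

```text
scene bottom [ 25.  -16.5] [24.3 16. ] top [ 24.3 -14.1] [23.3 18.7]
post near scene [array([ 30.6, -17. ]), array([28.2, 12.6]), array([44.6, 14.5]), array([ 45.1, -16.2])]
top: brass bottom [array([-28.3,  11.6]), array([-27.2,  -1.5]), array([-25.3, -13.7])] post [array([-40.6,   9.4]), array([-37.8, -21. ]), array([-49.6, -20.1]), array([-50.3,  10.4])]
```

```bash
python3 - <<'E'
from look import *
plan(arm.observe(),(.5345,-.2597,.085),73.7)
look("d3",421,280,198,220,40)
plan(arm.observe(),(.5345,-.2597,.085),73.7)
t=pickle.load(open("top_d3.pkl","rb"));s=pickle.load(open("scene_d3.pkl","rb"))
a=cv2.resize(t["img"][272:302,400:440],(400*4//4,300),interpolation=cv2.INTER_CUBIC)
b=cv2.resize(s["img"][200:240,175:215],(400,400),interpolation=cv2.INTER_CUBIC)
im=np.zeros((400,800,3),np.uint8);im[:300,:400]=a;im[:,400:]=b
cv2.imwrite("pics/z3.png",cv2.convertScaleAbs(im,alpha=1.5,beta=10))
E
```

```text
pos [ 0.5369 -0.2574  0.0896] jaw yaw 73.68 tilt x [ 7.e-04 -2.e-04 -1.e+00] j [ 0.43  0.53 -0.1   1.79  0.07  0.82  1.58] w 0.393 F [ 0.5  0.8 -2.4] t 19.17
shift [ 0.0046  0.0016 -0.0029] turn -0.0003 (or 3.141 ) dist 0.006
pos [ 0.5368 -0.2575  0.0897] jaw yaw 73.67 tilt x [ 8.e-04 -3.e-04 -1.e+00] j [ 0.43  0.53 -0.1   1.79  0.07  0.82  1.58] w 0.391 F [-0.7  0.6 -2. ] t 19.27
shift [ 0.0047  0.0016 -0.0028] turn -0.0005 (or 3.141 ) dist 0.006
```

View pics/z3.png

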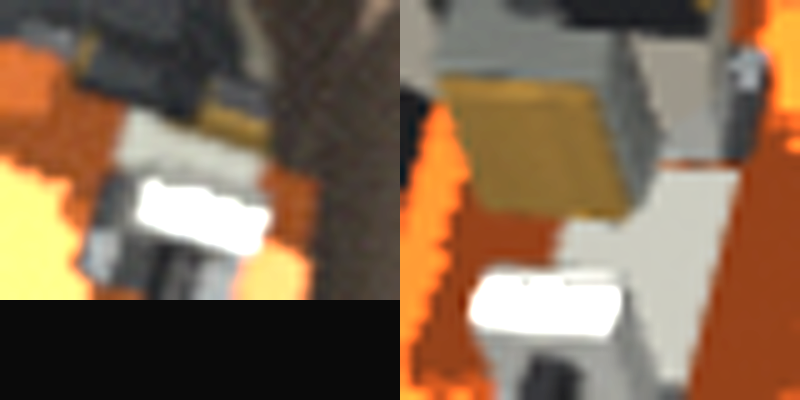

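```bash
cat >> h.py <<'E'
def pts(g,u0,v0,u1,v1):
    f=K(g);E=g["extrinsics"];out=np.zeros((v1-v0,u1-u0,3))
    for v in range(v0,v1):
        for u in range(u0,u1):
            o,d=ray(g,u,v); out[v-v0,u-u0]=o+d*g["z_map"][v,u]
    return out
E
python3 - <<'E'
from h import *
t=pickle.load(open("top_d3.pkl","rb"));s=pickle.load(open("scene_d3.pkl","rb"))
ax=np.array([np.cos(np.radians(-16.3)),np.sin(np.radians(-16.3))]);ay=np.array([-ax[1],ax[0]])
tcp=np.array([.5368,-.2575])
np.set_printoptions(linewidth=250,suppress=True)
for n,g,b in(("top",t,(408,278,430,300)),("scene",s,(176,203,202,236))):
    p=pts(g,*b); print(n,"z mm"); print((p[...,2]*1000).round().astype(int))
    print("along"); print((((p[...,:2]-tcp)@ax)*1000).round().astype(int))
E
```

```text
top z mm
[[ 171  176  178  181  177  179  174  176  176  181  177  174  179  193  190  196  194  207  217  291  459  474]
 [ 183  177  179  177  180  179  180  178  174  180  178  183  176 1396  175  169  190  195  201  206  464  478]
 [ 169  172  180  178  178  177  182  179  181  176  180  178  175  173  168  169  170  171  175  125  466  476]
 [  14   13  164  162  174  180  181  176  179  176  177  173  177  169  174  171  173  173  171  458  471  484]
 [  12   12    8    6   12  166  169  170  177  177  179  180  183  119  166  173  167  167  177  464  474  494]
 [  12   10   11   10   11   15   12    5  163  165  175  182  126  116  125  121  121  170  173  469  478  497]
 [  12   11   10    9   16   11   13   10   12   86   88   99  102  104  114  114  123  124  121  469  481  500]
 [  17   13   11   19   13   10    8   14   12   11   11   11   85   90   92  105  108  108  121  473  493  505]
 [  16   12   13   10   12   19   12   10    5   10   13   12   17    7   14   83   87   95   96  477  498  506]
 [  11   11   16   14   12    9   14    8   14   16   14   14   14   10   
[... 11127 characters left out ...]
  36  36  38  38  37  36  34  35  36  33   3   4   2   4]
 [ 11  10  11  10   8   8   9  41  41  38 672  42  40  38  39  39  38  37  38  39  37  34  29   6   5   6]
 [ 12  13  13  14  13  11  10  41  42  42  41  41  42  41  42  42  43  39  40  40  40  38  34   7   5  10]
 [ 14  17  15  13  15  13  16  47  45  44  44  43  44  45  44  45  44  43  41  42  40  39  33  10  11  12]
 [ 19  19  16  18  19  15  16  45  46  46  44  45  45  45  44  46  44  45  43  43  43  38  36  32  11  11]
 [ 20  21  20  19  17  19  19  20  42  45  45  43  47  42  44  44  45  45  45  43  45  40  38  31  14  16]
 [ 24  23  20  22  23  21  22  21  44  44  45  45  44  44  47  44  44  42  44  43  43  44  39  32  20  18]]
```

```bash
python3 - <<'E'
from h import *
ax=np.array([np.cos(np.radians(-16.3)),np.sin(np.radians(-16.3))]);ay=np.array([-ax[1],ax[0]])
tcp=np.array([.5368,-.2575])
for n,b in(("top",(395,260,450,325)),("scene",(165,195,235,265))):
    g=pickle.load(open(n+"_d3.pkl","rb"));p=pts(g,*b).reshape(-1,3)*1000
    a=(p[:,:2]-tcp*1000)@ax;l=(p[:,:2]-tcp*1000)@ay;z=p[:,2]
    def st(nm,m): print(n,nm,m.sum(),"along med",np.median(a[m]).round(1),"pct",np.percentile(a[m],[3,97]).round(1),"lat",np.percentile(l[m],[3,50,97]).round(1))
    if n=="scene":
        st("cell face",(z>85)&(z<118)&(a>24)&(a<33)&(abs(l)<15)); st("post outer face",(z>25)&(z<54)&(a>40)&(a<52)&(abs(l)<14)); st("post top",(z>58)&(z<66)&(a>25)&(a<50)&(abs(l)<25))
    else:
        st("cell face",(z>85)&(z<118)&(a<-24)&(a>-33)&(abs(l)<15)); st("post top",(z>57)&(z<67)&(a<-25)&(a>-60)&(abs(l)<25))
d=pickle.load(open("im0.pkl","rb"))
for n,b in(("top",(385,240,455,325)),("scene",(160,190,235,265))):
    g=d[n];p=pts(g,*b).reshape(-1,3)*1000
    a=(p[:,:2]-tcp*1000)@ax;l=(p[:,:2]-tcp*1000)@ay;z=p[:,2]
    for nm,sg in(("+x",1),("-x",-1)):
        m=(z>58)&(z<66)&(a*sg>20)&(a*sg<58)&(abs(l)<25);print(n,"im0 post top",nm,m.sum(),"mean",a[m].mean().round(1),l[m].mean().round(1),np.percentile(a[m],[2,98]).round(1),np.percentile(l[m],[2,98]).round(1))
    for nm,sg in(("+x",1),("-x",-1)):
        for lo,hi in((25,36),(41,54)):
            m=(z>22)&(z<52)&(a*sg>lo)&(a*sg<hi)&(abs(l)<14)
            if m.sum()>15:print(n,"face",nm,(lo,hi),m.sum(),np.median(a[m]).round(1),a[m].std().round(1))
E
```

```text
top cell face 18 along med -28.1 pct [-28.5 -27.1] lat [-11.1   1.8  10.3]
top post top 69 along med -41.4 pct [-49.1 -34.2] lat [-16.5  -3.8   8.7]
scene cell face 116 along med 27.7 pct [25.5 29.8] lat [-11.4   0.7  13.3]
scene post outer face 69 along med 44.7 pct [42.2 51.4] lat [-12.8   4.2  13.2]
scene post top 104 along med 38.3 pct [28.4 46.2] lat [-13.6   0.3  14.2]
top im0 post top +x 60 mean 36.5 -3.0 [29.1 44.5] [-17.1   9.3]
top im0 post top -x 70 mean -41.8 -3.7 [-49.4 -34.1] [-16.6   9.7]
top face +x (25, 36) 24 29.1 1.6
top face +x (41, 54) 16 49.9 3.3
top face -x (41, 54) 18 -49.6 2.7
scene im0 post top +x 101 mean 37.8 0.5 [27.9 46.1] [-13.8  14.4]
scene im0 post top -x 92 mean -39.5 0.4 [-49.9 -31.5] [-14.2  14.8]
scene face +x (41, 54) 77 44.8 2.8
scene face -x (25, 36) 92 -33.7 1.2
```

>>> move_arm --steps "0.003 0.0022 -0.0018 0 255;0.007 0.0022 -0.0018 0 255;0.007 0.0022 -0.0018 0 255;0.007 0.0022 -0.0018 0 255;0.007 0.0022 -0.0018 0 255"

```text
clock: 19.68
position: [0.5339, -0.2584, 0.0821]
ee_rot: [-0.997, 1.331, 0.997]
force: [0.5, -0.3, -2.5]
width: 0.392
```

```bash
python3 - <<'E'
from look import *
ax=np.array([np.cos(np.radians(-16.3)),np.sin(np.radians(-16.3))]);ay=np.array([-ax[1],ax[0]])
T=np.array([.5368,-.2575])-.0022*ax-.0018*ay; print(T)
plan(arm.observe(),(*T,.0253),73.7)
E
```

```text
[ 0.53418323 -0.25861018]
pos [ 0.5339 -0.2584  0.0821] jaw yaw 73.68 tilt x [-1.e-04  1.e-04 -1.e+00] j [ 0.43  0.54 -0.1   1.8   0.07  0.8   1.58] w 0.392 F [ 0.5 -0.3 -2.5] t 19.68
shift [ 0.0568 -0.0004 -0.0001] turn -0.0004 (or 3.141 ) dist 0.057
```

>>> move_arm --steps "0.003 0 0 0 255;0.006 0 0 0 255;0.009 0 0 0 255;0.012 0 0 0 255;0.015 0 0 0 255;0.018 0 0 0 255;0.021 0 0 0 255;0.024 0 0 0 255;0.027 0 0 0 255;0.027 0 0 0 255"

```text
clock: 20.52
position: [0.5335, -0.2583, 0.0545]
ee_rot: [-0.996, 1.331, 0.998]
force: [-0.0, 0.6, -2.6]
width: 0.387
```

```bash
python3 - <<'E'
from look import *
plan(arm.observe(),(.5342,-.2586,.0253),73.7)
look("d4",421,280,198,220,40)
E
```

```text
pos [ 0.5335 -0.2583  0.0545] jaw yaw 73.68 tilt x [-9.e-04  4.e-04 -1.e+00] j [ 0.43  0.58 -0.1   1.82  0.08  0.75  1.58] w 0.387 F [-0.   0.6 -2.6] t 20.52
shift [ 0.0292 -0.0008 -0.0001] turn -0.0003 (or 3.141 ) dist 0.029
```

View pics/d4.png

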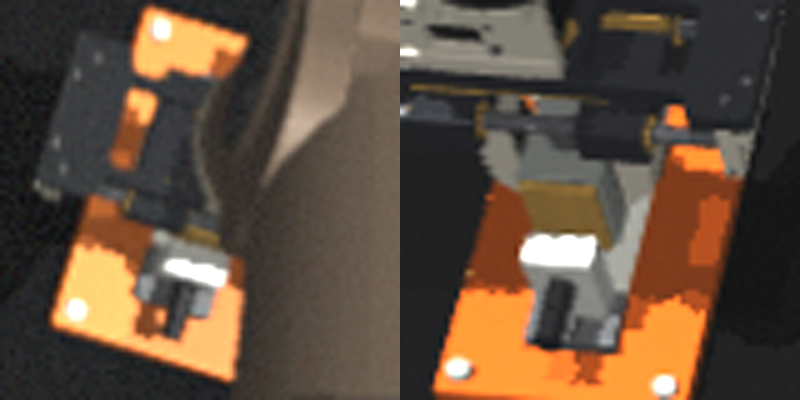

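>>> move_arm --steps "0.003 -0.0005 0 0 255;0.006 -0.0005 0 0 255;0.009 -0.0005 0 0 255;0.012 -0.0005 0 0 255;0.015 -0.0005 0 0 255;0.018 -0.0005 0 0 255;0.021 -0.0005 0 0 255;0.024 -0.0005 0 0 255;0.026 -0.0005 0 0 255;0.026 -0.0005 0 0 255"

```text
clock: 21.45
position: [0.5341, -0.2585, 0.0287]
ee_rot: [-0.996, 1.331, 0.997]
force: [-0.3, -0.3, -1.7]
width: 0.39
```

```bash
python3 - <<'E'
from look import *
plan(arm.observe(),(.5342,-.2586,.0253),73.7)
E
```

```text
pos [ 0.5341 -0.2585  0.0287] jaw yaw 73.68 tilt x [-7.e-04  3.e-04 -1.e+00] j [ 0.43  0.61 -0.09  1.84  0.08  0.7   1.57] w 0.39 F [-0.3 -0.3 -1.7] t 21.45
shift [ 0.0034 -0.0002 -0.0001] turn -0.0004 (or 3.141 ) dist 0.003
```

>>> move_arm --steps "0.001 0 0 0 255;0.002 0 0 0 255;0.0025 0 0 0 255;0.003 0 0 0 255;0.003 0 0 0 255"

```text
clock: 21.87
position: [0.5344, -0.2586, 0.0262]
ee_rot: [-0.997, 1.331, 0.997]
force: [-0.0, -0.5, -2.6]
width: 0.39
```

```bash
python3 - <<'E'
from look import *
plan(arm.observe(),(.5342,-.2586,.0253),73.7)
E
```

```text
pos [ 0.5344 -0.2586  0.0262] jaw yaw 73.68 tilt x [-0.e+00  1.e-04 -1.e+00] j [ 0.43  0.62 -0.09  1.84  0.08  0.69  1.57] w 0.39 F [-0.  -0.5 -2.6] t 21.87
shift [ 0.0009  0.0001 -0.0001] turn -0.0004 (or 3.141 ) dist 0.001
```

>>> move_arm --steps "0.0005 0 0 0 255;0.001 0 0 0 255;0.0015 0 0 0 255;0.0015 0 0 0 255"

```text
clock: 22.2
position: [0.5345, -0.2586, 0.0252]
ee_rot: [-0.997, 1.33, 0.997]
force: [-2.1, 0.7, 3.7]
width: 0.389
```

```bash
python3 - <<'E'
from look import *
plan(arm.observe(),(.5342,-.2586,.0253),73.7)
look("d5",421,280,198,220,40)
g=pickle.load(open("scene_d5.pkl","rb"))
print(pts(g,185,215,196,228)[...,2].round(3))
E
```

```text
pos [ 0.5345 -0.2586  0.0252] jaw yaw 73.68 tilt x [ 2.e-04 -1.e-04 -1.e+00] j [ 0.43  0.62 -0.09  1.84  0.08  0.69  1.57] w 0.389 F [-2.1  0.7  3.7] t 22.2
shift [-0.0001  0.0002 -0.0001] turn -0.0003 (or 3.141 ) dist 0.0
[[0.064 0.059 0.059 0.105 0.105 0.106 0.111 0.107 0.105 0.106 0.106]
 [0.068 0.062 0.06  0.059 0.063 0.062 0.061 0.065 0.063 0.064 0.062]
 [0.065 0.062 0.06  0.065 0.06  0.064 0.066 0.064 0.064 0.06  0.065]
 [0.062 0.063 0.061 0.061 0.061 0.062 0.06  0.06  0.061 0.064 0.062]
 [0.053 0.06  0.06  0.061 0.059 0.061 0.064 0.061 0.064 0.061 0.062]
 [0.063 0.062 0.064 0.06  0.062 0.06  0.063 0.06  0.064 0.065 0.062]
 [0.059 0.06  0.063 0.061 0.059 0.062 0.061 0.063 0.061 0.059 0.059]
 [0.06  0.062 0.064 0.061 0.061 0.063 0.062 0.06  0.061 0.061 0.063]
 [0.063 0.061 0.065 0.063 0.059 0.061 0.064 0.064 0.062 0.063 0.061]
 [0.059 0.06  0.059 0.057 0.06  0.061 0.057 0.06  0.059 0.061 0.058]
 [0.063 0.059 0.062 0.059 0.058 0.058 0.06  0.062 0.058 0.059 0.061]
 [0.068 0.065 0.064 0.064 0.06  0.059 0.055 0.063 0.055 0.057 0.063]
 [0.063 0.066 0.066 0.068 0.067 0.065 0.06  0.061 0.059 0.065 0.062]]
```

View pics/d5.png

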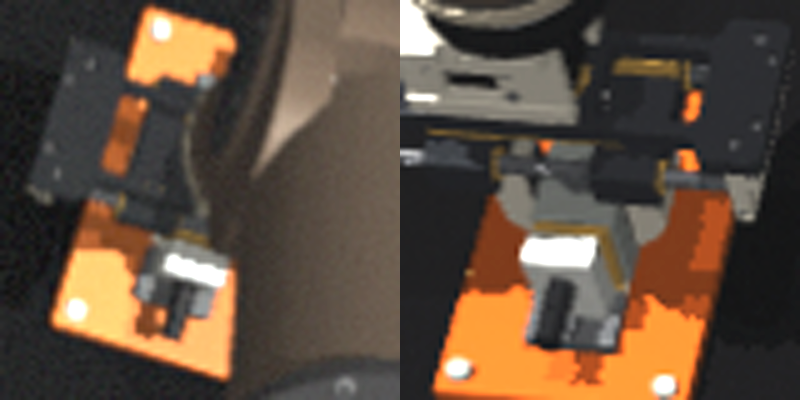

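The cell is down on the bed and force has risen to +3.7 N at exactly the expected height. Release and rise.

>>> move_arm --steps "0 0 0 0 0;0 0 0 0 0;0 0 0 0 0;0 0 0 0 0;0 0 0 0 0;0 0 0 0 0;0 0 0 0 0;-0.02 0 0 0 0;-0.055 0 0 0 0;-0.09 0 0 0 0"

```text
clock: 23.13
position: [0.5333, -0.2581, 0.1147]
ee_rot: [-0.995, 1.332, 0.999]
force: [0.4, -1.3, 0.1]
width: 0.994
```

```bash
python3 - <<'E'
from look import *
plan(arm.observe(),(.5256,.2658,.16),-19.5)
plan(arm.observe(),(.5256,.2658,.16),160.5)
E
```

```text
pos [ 0.5333 -0.2581  0.1147] jaw yaw 73.68 tilt x [-0.0028  0.0013 -1.    ] j [ 0.43  0.5  -0.1   1.77  0.06  0.87  1.59] w 0.994 F [ 0.4 -1.3  0.1] t 23.13
shift [-0.0446  0.1547  0.5007] turn -1.5153 (or 1.626 ) dist 0.526
pos [ 0.5333 -0.2581  0.1147] jaw yaw 73.68 tilt x [-0.0028  0.0013 -1.    ] j [ 0.43  0.5  -0.1   1.77  0.06  0.87  1.59] w 0.994 F [ 0.4 -1.3  0.1] t 23.13
shift [-0.0446  0.1547  0.5007] turn -1.5153 (or 1.626 ) dist 0.526
```

>>> move_arm --steps "-0.04 0 0 -0.1 0;-0.045 0.012 0.038 -0.2 0;-0.045 0.023 0.076 -0.3 0;-0.045 0.035 0.114 -0.4 0;-0.045 0.047 0.152 -0.5 0;-0.045 0.059 0.19 -0.6 0;-0.045 0.07 0.228 -0.7 0;-0.045 0.082 0.266 -0.8 0;-0.045 0.094 0.304 -0.9 0;-0.045 0.106 0.342 -1 0"

```text
clock: 23.97
position: [0.5284, 0.1012, 0.16]
ee_rot: [-1.717, 0.778, 1.716]
force: [0.5, 0.6, -0.1]
width: 0.999
```

```bash
python3 - <<'E'
from look import *
plan(arm.observe(),(.5256,.2658,.15),160.5)
E
```

```text
pos [0.5284 0.1012 0.16  ] jaw yaw 131.24 tilt x [ 5.e-04 -1.e-04 -1.e+00] j [ 0.04  0.4  -0.44  1.84  0.21  0.94  1.8 ] w 0.999 F [ 0.5  0.6 -0.1] t 23.97
shift [ 0.01   -0.1064  0.1256] turn -0.5106 (or 2.631 ) dist 0.165
```

Check the cell in the station while moving on.

>>> move_arm --steps "0 -0.02 0.024 -0.1 0;0 -0.04 0.048 -0.2 0;0.005 -0.06 0.072 -0.3 0;0.01 -0.08 0.096 -0.4 0;0.01 -0.1064 0.1256 -0.51 0;0.01 -0.1064 0.1256 -0.51 0;0.01 -0.1064 0.1256 -0.51 0;0.01 -0.1064 0.1256 -0.51 0"

```text
clock: 24.63
position: [0.5267, 0.2635, 0.1494]
ee_rot: [-2.033, 0.357, 2.034]
force: [-0.1, 0.1, 0.2]
width: 1.0
```

```bash
python3 - <<'E'
from look import *
plan(arm.observe(),(.5256,.2658,.0687),160.1)
look("e1",421,280,198,220,30)
ax=np.array([np.cos(np.radians(-16.3)),np.sin(np.radians(-16.3))]);ay=np.array([-ax[1],ax[0]])
for n,b in(("top",(385,240,455,325)),("scene",(160,190,235,265))):
    g=pickle.load(open(n+"_e1.pkl","rb"));p=pts(g,*b).reshape(-1,3)*1000
    a=(p[:,:2]-[534.2,-258.6])@ax;l=(p[:,:2]-[534.2,-258.6])@ay;z=p[:,2]
    hs=cv2.cvtColor(g["img"],cv2.COLOR_BGR2HSV)[b[1]:b[3],b[0]:b[2]].reshape(-1,3)
    for nm,s in(("+x",1),("-x",-1)):
        m=(z>57)&(z<67)&(a*s>29)&(a*s<58)&(abs(l)<25);print(n,nm,m.sum(),a[m].mean().round(1),l[m].mean().round(1))
    m=(z>55)&(z<65)&(abs(a)<27)&(abs(l)<25);print("cell",m.sum(),a[m].mean().round(1),l[m].mean().round(1),np.median(z[m]),np.percentile(l[m],[2,98]))
E
```

```text
pos [0.5267 0.2635 0.1494] jaw yaw 160.15 tilt x [-4.e-04 -8.e-04 -1.e+00] j [-0.17  0.52 -0.56  1.72  0.32  1.    1.95] w 1.0 F [-0.1  0.1  0.2] t 24.63
shift [ 0.0807 -0.0019  0.0018] turn 0.0008 (or -3.141 ) dist 0.081
top +x 64 38.6 -2.3
top -x 68 -39.4 -1.5
cell 271 -0.7 -0.9 59.406584782457195 [-17.31795798  15.34348896]
scene +x 106 39.9 2.8
scene -x 99 -37.4 2.2
cell 335 1.6 3.5 60.697457028226374 [-13.7529169   20.56236314]
```

View pics/e1.png

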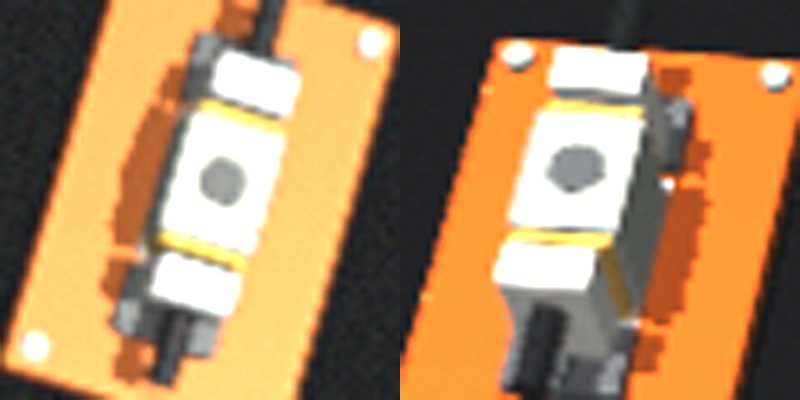

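The cell stands centred: about 0.3 mm along and 1 mm sideways from the posts' midpoint in both views. Now the handle.

>>> move_arm --steps "0.03 -0.0005 0.0005 0 0;0.055 -0.0005 0.0005 0 0;0.081 -0.0005 0.0005 0 0;0.081 -0.0005 0.0005 0 0;0.081 -0.0005 0.0005 0 0;0.081 -0.0005 0.0005 0 0"

```text
clock: 25.23
position: [0.5273, 0.2644, 0.0701]
ee_rot: [-2.034, 0.355, 2.031]
force: [-0.4, -0.5, -0.4]
width: 1.004
```

```bash
python3 - <<'E'
from look import *
plan(arm.observe(),(.5256,.2658,.0687),160.1)
look("e2",215,274,427,178,40)
E
```

```text
pos [0.5273 0.2644 0.0701] jaw yaw 160.12 tilt x [ 1.3e-03  5.0e-04 -1.0e+00] j [-0.2   0.61 -0.52  1.79  0.39  0.84  1.89] w 1.004 F [-0.4 -0.5 -0.4] t 25.23
shift [ 0.0014 -0.0007  0.002 ] turn 0.0004 (or -3.141 ) dist 0.003
```

View pics/e2.png

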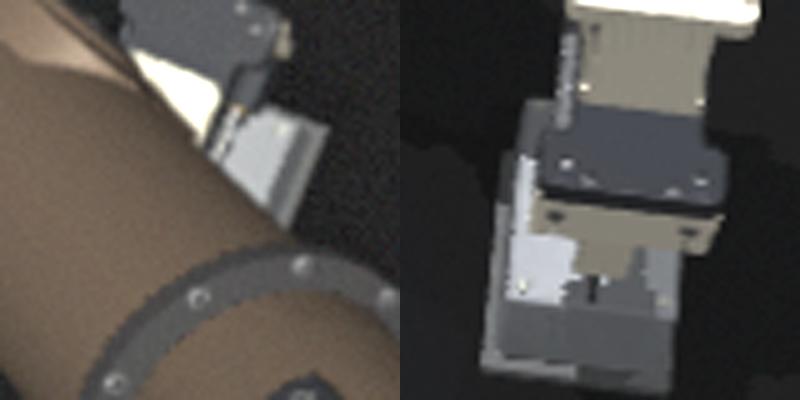

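>>> move_arm --steps "0.001 -0.0005 0.0015 0 0;0.001 -0.0005 0.0015 0 255;0.001 -0.0005 0.0015 0 255;0.001 -0.0005 0.0015 0 255;0.001 -0.0005 0.0015 0 255;0.001 -0.0005 0.0015 0 255;0.001 -0.0005 0.0015 0 255;0.001 -0.0005 0.0015 0 255;0.001 -0.0005 0.0015 0 255;0.001 -0.0005 0.0015 0 255" --squeeze 30

```text
clock: 26.17
position: [0.5252, 0.2656, 0.0677]
ee_rot: [-2.034, 0.355, 2.034]
force: [0.3, 0.8, -0.7]
width: 0.394
```

>>> move_arm --steps "0 0 0 0 255;0 0 0 0 255;0 0 0 0 255;0 0 0 0 255;0 0 0 0 255;0 0 0 0 255;0 0 0 0 255;0 0 0 0 255;0 0 0 0 255;0 0 0 0 255"

```text
clock: 27.0
position: [0.5255, 0.2655, 0.0678]
ee_rot: [-2.034, 0.355, 2.033]
force: [3.3, -0.5, -1.7]
width: 0.147
```

```bash
python3 - <<'E'
from look import *
plan(arm.observe(),(.5256,.2658,.0687),70.5)
E
```

```text
pos [0.5255 0.2655 0.0678] jaw yaw 160.18 tilt x [ 4.e-04  0.e+00 -1.e+00] j [-0.2   0.61 -0.52  1.8   0.39  0.84  1.89] w 0.147 F [ 3.3 -0.5 -1.7] t 27.0
shift [-0.0009 -0.0003  0.    ] turn 1.5652 (or -1.576 ) dist 0.001
```

>>> move_arm --steps "0 0 0 0.12 255;0 0 0 0.24 255;0 0 0 0.36 255;0 0 0 0.48 255;0 0 0 0.6 255;0 0 0 0.72 255;0 0 0 0.84 255;0 0 0 0.84 255"

```text
clock: 27.67
position: [0.5253, 0.2657, 0.0678]
ee_rot: [-1.483, 1.005, 1.483]
force: [4.3, -1.3, -1.5]
width: 0.147
```

>>> move_arm --steps "0 0 0 0.12 255;0 0 0 0.24 255;0 0 0 0.36 255;0 0 0 0.48 255;0 0 0 0.6 255;0 0 0 0.73 255;0 0 0 0.73 255;0 0 0 0.73 255"

```text
clock: 28.33
position: [0.5254, 0.2659, 0.0678]
ee_rot: [-0.956, 1.35, 0.956]
force: [3.3, -1.6, -2.0]
width: 0.149
```

```bash
python3 - <<'E'
from look import *
o=arm.observe();print(o["ft_torque"])
plan(o,(.5256,.2658,.0687),70.5)
E
```

```text
[ 0.06746095 -0.56904265 -0.11581837]
pos [0.5254 0.2659 0.0678] jaw yaw 70.59 tilt x [ 5.e-04  0.e+00 -1.e+00] j [-0.49  0.55 -0.1   1.82  0.08  0.77  0.6 ] w 0.149 F [ 3.3 -1.6 -2. ] t 28.33
shift [-0.0009 -0.0002  0.    ] turn 0.0015 (or -3.14 ) dist 0.001
```

Release and rise, then check.

>>> move_arm --steps "0 0 0 0 0;0 0 0 0 0;0 0 0 0 0;0 0 0 0 0;0 0 0 0 0;0 0 0 0 0;0 0 0 0 0;-0.03 0 0 0 0;-0.07 0 0 0 0;-0.11 0 0 0 0"

```text
clock: 29.17
position: [0.5242, 0.2651, 0.1782]
ee_rot: [-0.952, 1.356, 0.952]
force: [1.8, 0.3, 0.4]
width: 0.829
```

>>> move_arm --steps "-0.04 0.03 0 0 0;-0.05 0.06 0 0 0;-0.05 0.1 0 0 0;-0.05 0.12 0 0 0;-0.05 0.12 0 0 0;-0.05 0.12 0 0 0;-0.05 0.12 0 0 0"

```text
clock: 29.75
position: [0.413, 0.3058, 0.2278]
ee_rot: [-0.952, 1.353, 0.951]
force: [0.5, 0.5, 0.2]
width: 1.003
```

```bash
python3 - <<'E'
from look import *
plan(arm.observe(),(.5256,.2658,.0687),70.5)
look("f1",215,274,427,178,40)
look("f2",421,280,198,220,40)
a=cv2.imread("pics/f1.png");b=cv2.imread("pics/f2.png")
cv2.imwrite("pics/f.png",cv2.resize(np.vstack([a,b]),(600,600)))
d=pickle.load(open("im0.pkl","rb"))
ax=np.array([np.cos(np.radians(-16.3)),np.sin(np.radians(-16.3))]);ay=np.array([-ax[1],ax[0]])
for n,b in(("top",(385,240,455,325)),("scene",(160,190,235,265))):
    g=pickle.load(open(n+"_f2.pkl","rb"));cv2.imwrite(f"pics/full_{n}.png",g["img"])
    p=pts(g,*b).reshape(-1,3)*1000
    a=(p[:,:2]-[534.2,-258.6])@ax;l=(p[:,:2]-[534.2,-258.6])@ay;z=p[:,2]
    R=[]
    for s in(1,-1):
        m=(z>57)&(z<67)&(a*s>29)&(a*s<58)&(abs(l)<25);R.append((a[m].mean(),l[m].mean()))
    m=(z>55)&(z<65)&(abs(a)<27)&(abs(l)<25);print(n,"cell rel posts",np.array((a[m].mean(),l[m].mean()))-np.mean(R,0),np.median(z[m]))
E
```

```text
pos [0.413  0.3058 0.2278] jaw yaw 70.21 tilt x [ 6.e-04 -2.e-04 -1.e+00] j [-0.61  0.26 -0.16  1.83  0.05  1.05  0.43] w 1.003 F [0.5 0.5 0.2] t 29.75
shift [ 0.1592 -0.1194  0.0005] turn -0.005 (or 3.137 ) dist 0.199
top cell rel posts [0.69173048 1.18186259] 58.97492808745752
scene cell rel posts [-0.00164114  1.26047157] 60.979975388603776
```

View pics/f.png

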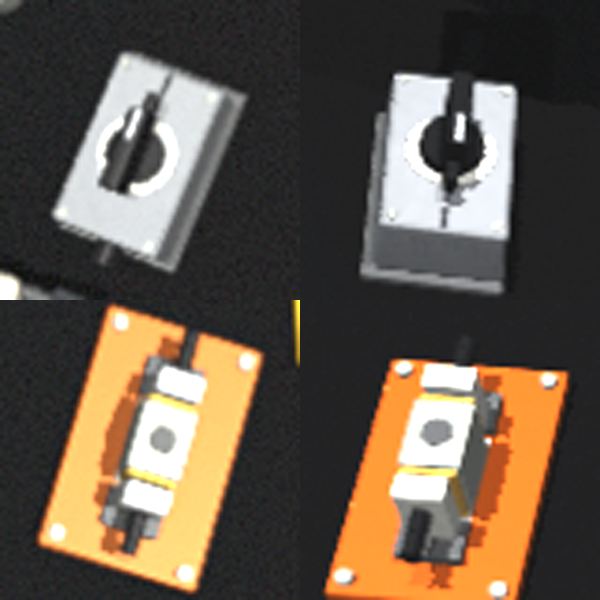

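View pics/full_scene.png

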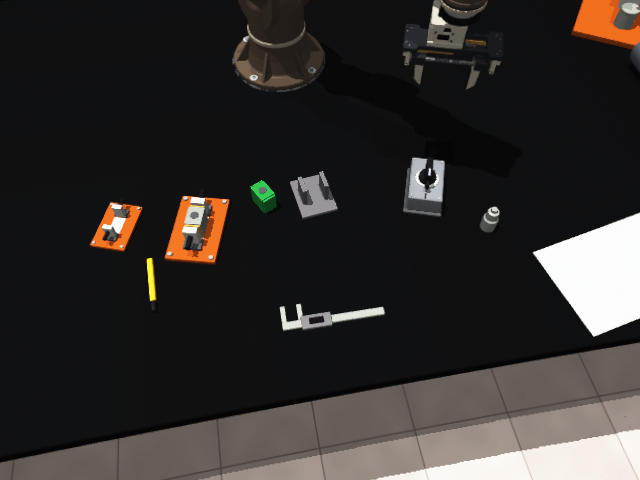

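The handle is back at ON, with its nose at the tick and the same look as in the first picture. The cell is seated between the posts at (198,222) in the scene view. The caliper, marker and transducer haven't moved, and the arm is clear.

```bash
python3 - <<'E'
from cell import arm
print(arm.sign_off())
E
```

```text
the job is handed in; nothing more can be done
None
```

I turned the isolator off and lifted the load cell from the rack by its brass ends. I set it down on the bench, took it again by its plain sides, lowered it between the posts of the larger station and let it go. I then turned the isolator back on, moved the arm clear and handed the job in at about 30 s.

- **Cell:** the last check put it within 0.7 mm along and 1.3 mm sideways of the posts' midpoint. Its top was at 59–61 mm, where 60 mm is fully seated, and it looked upright.
- **Isolator:** the handle's nose is at the black tick, and it looks the same as at the start. I judged this by eye in the pictures, and from the grip angle, which was within 0.1° of the ON direction I had measured before letting go.
- **Bystanders:** the caliper, marker and transducer look unmoved in the last scene picture. I compared them by eye and did not measure them.
- **Disagreement:** the two cameras differed by 2–4 mm in absolute position. Measuring from picture edges to find how far to shift the cell also disagreed by about 6 mm between the views. I used the depth readings of the faces instead, and from then on the two views agreed to within about 1 mm.

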